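Pack flow-cell cassettes into a travel cradle

ROBOT

A 7-joint arm with a two-finger parallel gripper is mounted at the origin on a cart in front of the work surface, level with it; the furniture and walls round the work are solid. World frame = base frame: x ahead of the robot, y to its left, z up, the work surface at z = 0. Lengths are in m, angles in rad, forces in N, time in s.
With the tool pointing down it reaches from about 0.425 to 0.875 m from the base axis. Payload 8.4 kg.
Tool frame: the origin (TCP) lies at the very end of the fingers, on their centre line; the grasp point (between the pads) lies 19 mm behind it; z points along the fingers, y is the line along which they close (so a half turn about z gives the same grasp; the last joint's range is limited). The gripper opens to 87 mm and grips with 3 to 60 N. Pads are 19 mm wide; open, the fingers measure 117 mm over their backs; the gripper's body (75 mm by 190 mm) begins 51 mm behind the grasp point.
Start: joints at [-0.099, 0.333, 0.04, 1.465, -0.013, 1.343, -0.059], TCP at [0.65, -0, 0.223] pointing down, gripper open.
Joint ranges: [-2.58, 2.58], [-0.38, 2.09], [-1.3, 1.39], [0.25, 2.4], [-1.5, 4.64], [0.08, 2.09], [-2.65, 2.65]. Speed limits (rad/s): [2.22, 2.22, 2.79, 2.79, 3.14, 3.14, 3.14].

INTERFACE

Orientations are given as a unit quaternion [w, x, y, z].
In Python, from bench import * gives the robot as it stands.
- The arm moves only by the shell command python3 -m creep 'ROWS' [FORCE]. ROWS is JSON, a list of rows, each a list of 3 entries, a list of its own where there are three numbers: the shift along the tool's x, y, z each as a share of 0.1 m, from -1 to 1, then the turn, a rotation vector about the tool's x, y, z each as a share of 1.5 rad, from -1 to 1, then the opening, from 0 (shut) to 1 (fully open). In form: [[[tx, ty, tz], [rx, ry, rz], gripper], ...]. A call has 1 to 12 rows; each row shifts and turns the commanded pose from where the row before left it, along the tool's axes as they then stand; what a row does not reach is not made up. A row lasts 1/8 s, in which the tool goes at most 62.5 mm and 10.7 degrees, less where a joint would pass 70% of its speed; a pose out of reach is approached as far as the arm can. A call with a number of a shift or a turn outside -1 to 1 is refused whole. A call with a gripper value outside its range is refused whole. The fingers move at their own pace and stop on an object; FORCE is the grip in N (left out, the last holds). Time passes only in rows, so rows that do not move let the fingers close. It gives the time, the measured TCP pose, the force, the opening and the grip force at its end, in the units of the state.
- get_state(): the state, without advancing time (a new reading comes with each control period).
- camera(name): name is "scene" or "side" or "wrist"; returns (picture, depth): 384x512x3 uint8, red, green, blue; 384x512 float32, m along the optical axis (not along the pixel's ray), 0 where there is no reading.
- camera_params(name): a dict with "intrinsics" (3x3 intrinsics, pixels), "R" (3x3) and "t" (3): a world point X has camera coordinates R X + t. Camera axes: x right, y down, z forward; pixel columns grow to the right and rows downward; lengths in m; the calibration is good to about 2 mm. A picture is of the moment at which its call begins: read the wrist's pose just before it. camera_params takes no time and is no camera call; for the wrist camera it gives the pose at the moment of the call.
- finish_job(): hands the job in; it is judged then, once.
Trained networks look in the newest picture that a camera, given by its name, has taken for a name from the list of things; names that differ only in an ending like _2 or _b are one class to them, and where a whole thing is asked for, a point or a joint stands for the part that bears it (a point fixed in the world has none). Each returns a list of dicts, best first, with "conf" (0 to 1); they miss things now and then, are a little off and sometimes report something else, mostly with a low value. They report only what shows in the picture. A call takes as long as a camera call. They do not tell look-alikes from the thing itself.
- boxes_of(camera, query): "bbox" ([left, top, right, bottom] in pixels, round what is visible of it).
The state is a dict: "time": time; "joint_pos": joint angles; "joint_vel": joint speeds; "joint_efforts": joint torques, N m; "eef_pos": TCP position; "orientation": TCP orientation; "force": force on the tool from outside, world axes, zero at the start; "ft_torque": the same for the moment, N m; "width": finger opening in m; "grip_force": force on a finger pad.
Only numpy, scipy, OpenCV 4.12 (cv2) and the standard library are available. Lean on these libraries where they do the work, as an engineer would, in place of code of your own. Each camera call takes 0.05 s, during which the arm holds its last target. There are 200 camera calls.

TASK

Get the flow cells ready for transport: lay each grey cassette that is here into the cradle bay whose nest matches its nose, flat on the bay's floor with the nose home in the nest. Then close the gap between each cassette's back and the steel stop of its bay with two white packers standing on the bay's floor, choosing the pairs so that every cassette present gets one that fills its gap snugly (about 3 mm of play in all) and nothing is forced. Leave the timer, jar and amber bottle beyond the cradle alone.

Things in the scene. Friction and masses are not known exactly. Their poses are not given: they have to be found in the camera images.
- cassette_flat_grip (a point): Grey flow-cell cassette with a square flat nose 25 mm ahead (-x) of the origin; flat back face 25 mm behind it (+x). Body 42 mm wide, 26 mm high; grip tab on top 12 mm (x) by 24 mm (y), 34 mm tall (60 mm overall). Loose, about 80 g; may be absent. Origin: centre of the tab, 43 mm above the underside; z up.
- cassette_pointed_grip (a point): Grey flow-cell cassette with a 90 degree pointed nose, its tip 31 mm ahead (-x) of the origin; flat back face 25 mm behind it (+x). Body 42 mm wide, 26 mm high; grip tab on top 12 mm (x) by 24 mm (y), 34 mm tall (60 mm overall). Loose, about 80 g; may be absent. Origin: centre of the tab, 43 mm above the underside; z up.
- cassette_slotted_grip (a point): Grey flow-cell cassette with a nose of two prongs ending 31 mm ahead (-x) of the origin, a slot 14 mm wide, 21 mm deep between them; flat back face 25 mm behind it (+x). Body 42 mm wide, 26 mm high; grip tab on top 12 mm (x) by 24 mm (y), 34 mm tall (60 mm overall). Loose, about 80 g; may be absent. Origin: centre of the tab, 43 mm above the underside; z up.
- packer_20_grip (a point): White packer block, 20 mm thick along its x, 40 mm wide along y, 26 mm high, lower edges rounded by 4 mm; grip tab on top 12 mm (x) by 24 mm (y), 34 mm tall (60 mm overall). Loose, under 0.1 kg. Origin: centre of the tab, 43 mm above the underside, mid-thickness; z up.
- packer_26_grip (a point): White packer block, 26 mm thick along its x, 40 mm wide along y, 26 mm high, lower edges rounded by 4 mm; grip tab on top 12 mm (x) by 24 mm (y), 34 mm tall (60 mm overall). Loose, under 0.1 kg. Origin: centre of the tab, 43 mm above the underside, mid-thickness; z up.
- packer_32_grip (a point): White packer block, 32 mm thick along its x, 40 mm wide along y, 26 mm high, lower edges rounded by 4 mm; grip tab on top 12 mm (x) by 24 mm (y), 34 mm tall (60 mm overall). Loose, under 0.1 kg. Origin: centre of the tab, 43 mm above the underside, mid-thickness; z up.
- packer_38_grip (a point): White packer block, 38 mm thick along its x, 40 mm wide along y, 26 mm high, lower edges rounded by 4 mm; grip tab on top 12 mm (x) by 24 mm (y), 34 mm tall (60 mm overall). Loose, under 0.1 kg. Origin: centre of the tab, 43 mm above the underside, mid-thickness; z up.
- packer_44_grip (a point): White packer block, 44 mm thick along its x, 40 mm wide along y, 26 mm high, lower edges rounded by 4 mm; grip tab on top 12 mm (x) by 24 mm (y), 34 mm tall (60 mm overall). Loose, under 0.1 kg. Origin: centre of the tab, 43 mm above the underside, mid-thickness; z up.
- packer_50_grip (a point): White packer block, 50 mm thick along its x, 40 mm wide along y, 26 mm high, lower edges rounded by 4 mm; grip tab on top 12 mm (x) by 24 mm (y), 34 mm tall (60 mm overall). Loose, under 0.1 kg. Origin: centre of the tab, 43 mm above the underside, mid-thickness; z up.
- bay_flat (a point): Bay of the fixed metal cradle with a plain flat front wall. 46 mm between side walls 12 mm high (nest walls 16); bays 70 mm apart; floor 6 mm above the worktop. This point: where the matching cassette's origin stands when home, 43 mm above the bay's floor; x runs along the bay from nest to stop, y across. The back of a cassette at home lies 25 mm from here along +x.
- bay_pointed (a point): Bay of the fixed metal cradle with a V-shaped nest. 46 mm between side walls 12 mm high (nest walls 16); bays 70 mm apart; floor 6 mm above the worktop. This point: where the matching cassette's origin stands when home, 43 mm above the bay's floor; x runs along the bay from nest to stop, y across. The back of a cassette at home lies 25 mm from here along +x.
- bay_slotted (a point): Bay of the fixed metal cradle with a 10 mm wide tongue in its nest. 46 mm between side walls 12 mm high (nest walls 16); bays 70 mm apart; floor 6 mm above the worktop. This point: where the matching cassette's origin stands when home, 43 mm above the bay's floor; x runs along the bay from nest to stop, y across. The back of a cassette at home lies 25 mm from here along +x.
- stop_short_face (a point): Steel stop block, 20 mm long, 44 wide, 26 high, fixed at the far end of one bay (which one varies). Point on the axis of its front face (towards the nest), 43 mm above the bay's floor; axes as the bay's. The gap from it to the back of a cassette at home is 85 mm; the right two packers add up to 3 mm less.
- stop_medium_face (a point): Steel stop block, 32 mm long, 44 wide, 26 high, fixed at the far end of one bay (which one varies). Point on the axis of its front face (towards the nest), 43 mm above the bay's floor; axes as the bay's. The gap from it to the back of a cassette at home is 73 mm; the right two packers add up to 3 mm less.
- stop_long_face (a point): Steel stop block, 44 mm long, 44 wide, 26 high, fixed at the far end of one bay (which one varies). Point on the axis of its front face (towards the nest), 43 mm above the bay's floor; axes as the bay's. The gap from it to the back of a cassette at home is 61 mm; the right two packers add up to 3 mm less.
- timer: White bench timer, 62x68x21 mm, standing beyond the cradle; to be left alone. Origin at the centre of its underside.
- ferrule_jar: Small jar with a yellow lid, 52 mm across, 46 mm high, standing beyond the cradle; to be left alone. Origin at the centre of its underside.
- reagent: Small amber reagent bottle with a black cap, 45x40x85 mm, standing beyond the cradle; to be left alone. Origin at the centre of its underside.
There are look-alikes about, which are no part of the job. Leave any green or turquoise look-alike of the part that bears packer_20_grip alone.

How it is judged:
At the end, for the whole second after the job is handed in: Each cassette present is in its matching bay: on the floor within 2 mm, 4 mm (5 towards the stop) and 0.12 rad of home. Behind it two packers totalling 3 mm less than the gap (58, 70 or 82 mm) stand on the floor within 3 mm, square to 0.15 rad. All at rest; spare packers anywhere (x of cassette_flat_grip in the frame of bay_flat between -0.004 and 0.005 m and y of cassette_flat_grip in the frame of bay_flat between -0.004 and 0.004 m and z of cassette_flat_grip in the frame of bay_flat between -0.002 and 0.002 m and angle between the x axis of cassette_flat_grip and the x axis of bay_flat, either way round below 0.12 rad and linear speed of each of cassette_flat, cassette_pointed, cassette_slotted, packer_20, packer_26, packer_32, packer_38, packer_44, packer_50 below 0.02 m/s and ((y of stop_short_face in the frame of cassette_flat_grip between -0.03 and 0.03 m and y of packer_32_grip in the frame of cassette_flat_grip between -0.009 and 0.009 m and z of packer_32_grip in the frame of cassette_flat_grip between -0.003 and 0.003 m and horizontal distance between packer_32_grip and cassette_flat_grip between 0.039 and 0.096 m and angle between the x axis of each of packer_32_grip, packer_50_grip and the x axis of cassette_flat_grip, either way round below 0.15 rad and angle between the z axis of each of packer_32_grip, packer_50_grip and the z axis of cassette_flat_grip, either way round below 0.1 rad and y of packer_50_grip in the frame of cassette_flat_grip between -0.009 and 0.009 m and z of packer_50_grip in the frame of cassette_flat_grip between -0.003 and 0.003 m and horizontal distance between packer_50_grip and cassette_flat_grip between 0.048 and 0.087 m) or (y of stop_short_face in the frame of cassette_flat_grip between -0.03 and 0.03 m and y of packer_38_grip in the frame of cassette_flat_grip between -0.009 and 0.009 m and z of packer_38_grip in the frame of cassette_flat_grip between -0.003 and 0.003 m and horizontal distance between packer_38_grip and cassette_flat_grip between 0.042 and 0.093 m and angle between the x axis of each of packer_38_grip, packer_44_grip and the x axis of cassette_flat_grip, either way round below 0.15 rad and angle between the z axis of each of packer_38_grip, packer_44_grip and the z axis of cassette_flat_grip, either way round below 0.1 rad and y of packer_44_grip in the frame of cassette_flat_grip between -0.009 and 0.009 m and z of packer_44_grip in the frame of cassette_flat_grip between -0.003 and 0.003 m and horizontal distance between packer_44_grip and cassette_flat_grip between 0.045 and 0.09 m) or (y of stop_medium_face in the frame of cassette_flat_grip between -0.03 and 0.03 m and y of packer_20_grip in the frame of cassette_flat_grip between -0.009 and 0.009 m and z of packer_20_grip in the frame of cassette_flat_grip between -0.003 and 0.003 m and horizontal distance between packer_20_grip and cassette_flat_grip between 0.033 and 0.09 m and angle between the x axis of each of packer_20_grip, packer_50_grip and the x axis of cassette_flat_grip, either way round below 0.15 rad and angle between the z axis of each of packer_20_grip, packer_50_grip and the z axis of cassette_flat_grip, either way round below 0.1 rad and y of packer_50_grip in the frame of cassette_flat_grip between -0.009 and 0.009 m and z of packer_50_grip in the frame of cassette_flat_grip between -0.003 and 0.003 m and horizontal distance between packer_50_grip and cassette_flat_grip between 0.048 and 0.075 m) or (y of stop_medium_face in the frame of cassette_flat_grip between -0.03 and 0.03 m and y of packer_26_grip in the frame of cassette_flat_grip between -0.009 and 0.009 m and z of packer_26_grip in the frame of cassette_flat_grip between -0.003 and 0.003 m and horizontal distance between packer_26_grip and cassette_flat_grip between 0.036 and 0.087 m and angle between the x axis of each of packer_26_grip, packer_44_grip and the x axis of cassette_flat_grip, either way round below 0.15 rad and angle between the z axis of each of packer_26_grip, packer_44_grip and the z axis of cassette_flat_grip, either way round below 0.1 rad and y of packer_44_grip in the frame of cassette_flat_grip between -0.009 and 0.009 m and z of packer_44_grip in the frame of cassette_flat_grip between -0.003 and 0.003 m and horizontal distance between packer_44_grip and cassette_flat_grip between 0.045 and 0.078 m) or (y of stop_medium_face in the frame of cassette_flat_grip between -0.03 and 0.03 m and y of packer_32_grip in the frame of cassette_flat_grip between -0.009 and 0.009 m and z of packer_32_grip in the frame of cassette_flat_grip between -0.003 and 0.003 m and horizontal distance between packer_32_grip and cassette_flat_grip between 0.039 and 0.084 m and angle between the x axis of each of packer_32_grip, packer_38_grip and the x axis of cassette_flat_grip, either way round below 0.15 rad and angle between the z axis of each of packer_32_grip, packer_38_grip and the z axis of cassette_flat_grip, either way round below 0.1 rad and y of packer_38_grip in the frame of cassette_flat_grip between -0.009 and 0.009 m and z of packer_38_grip in the frame of cassette_flat_grip between -0.003 and 0.003 m and horizontal distance between packer_38_grip and cassette_flat_grip between 0.042 and 0.081 m) or (y of stop_long_face in the frame of cassette_flat_grip between -0.03 and 0.03 m and y of packer_20_grip in the frame of cassette_flat_grip between -0.009 and 0.009 m and z of packer_20_grip in the frame of cassette_flat_grip between -0.003 and 0.003 m and horizontal distance between packer_20_grip and cassette_flat_grip between 0.033 and 0.078 m and angle between the x axis of each of packer_20_grip, packer_38_grip and the x axis of cassette_flat_grip, either way round below 0.15 rad and angle between the z axis of each of packer_20_grip, packer_38_grip and the z axis of cassette_flat_grip, either way round below 0.1 rad and y of packer_38_grip in the frame of cassette_flat_grip between -0.009 and 0.009 m and z of packer_38_grip in the frame of cassette_flat_grip between -0.003 and 0.003 m and horizontal distance between packer_38_grip and cassette_flat_grip between 0.042 and 0.069 m) or (y of stop_long_face in the frame of cassette_flat_grip between -0.03 and 0.03 m and y of packer_26_grip in the frame of cassette_flat_grip between -0.009 and 0.009 m and z of packer_26_grip in the frame of cassette_flat_grip between -0.003 and 0.003 m and horizontal distance between packer_26_grip and cassette_flat_grip between 0.036 and 0.075 m and angle between the x axis of each of packer_26_grip, packer_32_grip and the x axis of cassette_flat_grip, either way round below 0.15 rad and angle between the z axis of each of packer_26_grip, packer_32_grip and the z axis of cassette_flat_grip, either way round below 0.1 rad and y of packer_32_grip in the frame of cassette_flat_grip between -0.009 and 0.009 m and z of packer_32_grip in the frame of cassette_flat_grip between -0.003 and 0.003 m and horizontal distance between packer_32_grip and cassette_flat_grip between 0.039 and 0.072 m)) and x of cassette_pointed_grip in the frame of bay_pointed between -0.004 and 0.005 m and y of cassette_pointed_grip in the frame of bay_pointed between -0.004 and 0.004 m and z of cassette_pointed_grip in the frame of bay_pointed between -0.002 and 0.002 m and angle between the x axis of cassette_pointed_grip and the x axis of bay_pointed, either way round below 0.12 rad and ((y of stop_short_face in the frame of cassette_pointed_grip between -0.03 and 0.03 m and y of packer_32_grip in the frame of cassette_pointed_grip between -0.009 and 0.009 m and z of packer_32_grip in the frame of cassette_pointed_grip between -0.003 and 0.003 m and horizontal distance between packer_32_grip and cassette_pointed_grip between 0.039 and 0.096 m and angle between the x axis of each of packer_32_grip, packer_50_grip and the x axis of cassette_pointed_grip, either way round below 0.15 rad and angle between the z axis of each of packer_32_grip, packer_50_grip and the z axis of cassette_pointed_grip, either way round below 0.1 rad and y of packer_50_grip in the frame of cassette_pointed_grip between -0.009 and 0.009 m and z of packer_50_grip in the frame of cassette_pointed_grip between -0.003 and 0.003 m and horizontal distance between packer_50_grip and cassette_pointed_grip between 0.048 and 0.087 m) or (y of stop_short_face in the frame of cassette_pointed_grip between -0.03 and 0.03 m and y of packer_38_grip in the frame of cassette_pointed_grip between -0.009 and 0.009 m and z of packer_38_grip in the frame of cassette_pointed_grip between -0.003 and 0.003 m and horizontal distance between packer_38_grip and cassette_pointed_grip between 0.042 and 0.093 m and angle between the x axis of each of packer_38_grip, packer_44_grip and the x axis of cassette_pointed_grip, either way round below 0.15 rad and angle between the z axis of each of packer_38_grip, packer_44_grip and the z axis of cassette_pointed_grip, either way round below 0.1 rad and y of packer_44_grip in the frame of cassette_pointed_grip between -0.009 and 0.009 m and z of packer_44_grip in the frame of cassette_pointed_grip between -0.003 and 0.003 m and horizontal distance between packer_44_grip and cassette_pointed_grip between 0.045 and 0.09 m) or (y of stop_medium_face in the frame of cassette_pointed_grip between -0.03 and 0.03 m and y of packer_20_grip in the frame of cassette_pointed_grip between -0.009 and 0.009 m and z of packer_20_grip in the frame of cassette_pointed_grip between -0.003 and 0.003 m and horizontal distance between packer_20_grip and cassette_pointed_grip between 0.033 and 0.09 m and angle between the x axis of each of packer_20_grip, packer_50_grip and the x axis of cassette_pointed_grip, either way round below 0.15 rad and angle between the z axis of each of packer_20_grip, packer_50_grip and the z axis of cassette_pointed_grip, either way round below 0.1 rad and y of packer_50_grip in the frame of cassette_pointed_grip between -0.009 and 0.009 m and z of packer_50_grip in the frame of cassette_pointed_grip between -0.003 and 0.003 m and horizontal distance between packer_50_grip and cassette_pointed_grip between 0.048 and 0.075 m) or (y of stop_medium_face in the frame of cassette_pointed_grip between -0.03 and 0.03 m and y of packer_26_grip in the frame of cassette_pointed_grip between -0.009 and 0.009 m and z of packer_26_grip in the frame of cassette_pointed_grip between -0.003 and 0.003 m and horizontal distance between packer_26_grip and cassette_pointed_grip between 0.036 and 0.087 m and angle between the x axis of each of packer_26_grip, packer_44_grip and the x axis of cassette_pointed_grip, either way round below 0.15 rad and angle between the z axis of each of packer_26_grip, packer_44_grip and the z axis of cassette_pointed_grip, either way round below 0.1 rad and y of packer_44_grip in the frame of cassette_pointed_grip between -0.009 and 0.009 m and z of packer_44_grip in the frame of cassette_pointed_grip between -0.003 and 0.003 m and horizontal distance between packer_44_grip and cassette_pointed_grip between 0.045 and 0.078 m) or (y of stop_medium_face in the frame of cassette_pointed_grip between -0.03 and 0.03 m and y of packer_32_grip in the frame of cassette_pointed_grip between -0.009 and 0.009 m and z of packer_32_grip in the frame of cassette_pointed_grip between -0.003 and 0.003 m and horizontal distance between packer_32_grip and cassette_pointed_grip between 0.039 and 0.084 m and angle between the x axis of each of packer_32_grip, packer_38_grip and the x axis of cassette_pointed_grip, either way round below 0.15 rad and angle between the z axis of each of packer_32_grip, packer_38_grip and the z axis of cassette_pointed_grip, either way round below 0.1 rad and y of packer_38_grip in the frame of cassette_pointed_grip between -0.009 and 0.009 m and z of packer_38_grip in the frame of cassette_pointed_grip between -0.003 and 0.003 m and horizontal distance between packer_38_grip and cassette_pointed_grip between 0.042 and 0.081 m) or (y of stop_long_face in the frame of cassette_pointed_grip between -0.03 and 0.03 m and y of packer_20_grip in the frame of cassette_pointed_grip between -0.009 and 0.009 m and z of packer_20_grip in the frame of cassette_pointed_grip between -0.003 and 0.003 m and horizontal distance between packer_20_grip and cassette_pointed_grip between 0.033 and 0.078 m and angle between the x axis of each of packer_20_grip, packer_38_grip and the x axis of cassette_pointed_grip, either way round below 0.15 rad and angle between the z axis of each of packer_20_grip, packer_38_grip and the z axis of cassette_pointed_grip, either way round below 0.1 rad and y of packer_38_grip in the frame of cassette_pointed_grip between -0.009 and 0.009 m and z of packer_38_grip in the frame of cassette_pointed_grip between -0.003 and 0.003 m and horizontal distance between packer_38_grip and cassette_pointed_grip between 0.042 and 0.069 m) or (y of stop_long_face in the frame of cassette_pointed_grip between -0.03 and 0.03 m and y of packer_26_grip in the frame of cassette_pointed_grip between -0.009 and 0.009 m and z of packer_26_grip in the frame of cassette_pointed_grip between -0.003 and 0.003 m and horizontal distance between packer_26_grip and cassette_pointed_grip between 0.036 and 0.075 m and angle between the x axis of each of packer_26_grip, packer_32_grip and the x axis of cassette_pointed_grip, either way round below 0.15 rad and angle between the z axis of each of packer_26_grip, packer_32_grip and the z axis of cassette_pointed_grip, either way round below 0.1 rad and y of packer_32_grip in the frame of cassette_pointed_grip between -0.009 and 0.009 m and z of packer_32_grip in the frame of cassette_pointed_grip between -0.003 and 0.003 m and horizontal distance between packer_32_grip and cassette_pointed_grip between 0.039 and 0.072 m)) and x of cassette_slotted_grip in the frame of bay_slotted between -0.004 and 0.005 m and y of cassette_slotted_grip in the frame of bay_slotted between -0.004 and 0.004 m and z of cassette_slotted_grip in the frame of bay_slotted between -0.002 and 0.002 m and angle between the x axis of cassette_slotted_grip and the x axis of bay_slotted, either way round below 0.12 rad and ((y of stop_short_face in the frame of cassette_slotted_grip between -0.03 and 0.03 m and y of packer_32_grip in the frame of cassette_slotted_grip between -0.009 and 0.009 m and z of packer_32_grip in the frame of cassette_slotted_grip between -0.003 and 0.003 m and horizontal distance between packer_32_grip and cassette_slotted_grip between 0.039 and 0.096 m and angle between the x axis of each of packer_32_grip, packer_50_grip and the x axis of cassette_slotted_grip, either way round below 0.15 rad and angle between the z axis of each of packer_32_grip, packer_50_grip and the z axis of cassette_slotted_grip, either way round below 0.1 rad and y of packer_50_grip in the frame of cassette_slotted_grip between -0.009 and 0.009 m and z of packer_50_grip in the frame of cassette_slotted_grip between -0.003 and 0.003 m and horizontal distance between packer_50_grip and cassette_slotted_grip between 0.048 and 0.087 m) or (y of stop_short_face in the frame of cassette_slotted_grip between -0.03 and 0.03 m and y of packer_38_grip in the frame of cassette_slotted_grip between -0.009 and 0.009 m and z of packer_38_grip in the frame of cassette_slotted_grip between -0.003 and 0.003 m and horizontal distance between packer_38_grip and cassette_slotted_grip between 0.042 and 0.093 m and angle between the x axis of each of packer_38_grip, packer_44_grip and the x axis of cassette_slotted_grip, either way round below 0.15 rad and angle between the z axis of each of packer_38_grip, packer_44_grip and the z axis of cassette_slotted_grip, either way round below 0.1 rad and y of packer_44_grip in the frame of cassette_slotted_grip between -0.009 and 0.009 m and z of packer_44_grip in the frame of cassette_slotted_grip between -0.003 and 0.003 m and horizontal distance between packer_44_grip and cassette_slotted_grip between 0.045 and 0.09 m) or (y of stop_medium_face in the frame of cassette_slotted_grip between -0.03 and 0.03 m and y of packer_20_grip in the frame of cassette_slotted_grip between -0.009 and 0.009 m and z of packer_20_grip in the frame of cassette_slotted_grip between -0.003 and 0.003 m and horizontal distance between packer_20_grip and cassette_slotted_grip between 0.033 and 0.09 m and angle between the x axis of each of packer_20_grip, packer_50_grip and the x axis of cassette_slotted_grip, either way round below 0.15 rad and angle between the z axis of each of packer_20_grip, packer_50_grip and the z axis of cassette_slotted_grip, either way round below 0.1 rad and y of packer_50_grip in the frame of cassette_slotted_grip between -0.009 and 0.009 m and z of packer_50_grip in the frame of cassette_slotted_grip between -0.003 and 0.003 m and horizontal distance between packer_50_grip and cassette_slotted_grip between 0.048 and 0.075 m) or (y of stop_medium_face in the frame of cassette_slotted_grip between -0.03 and 0.03 m and y of packer_26_grip in the frame of cassette_slotted_grip between -0.009 and 0.009 m and z of packer_26_grip in the frame of cassette_slotted_grip between -0.003 and 0.003 m and horizontal distance between packer_26_grip and cassette_slotted_grip between 0.036 and 0.087 m and angle between the x axis of each of packer_26_grip, packer_44_grip and the x axis of cassette_slotted_grip, either way round below 0.15 rad and angle between the z axis of each of packer_26_grip, packer_44_grip and the z axis of cassette_slotted_grip, either way round below 0.1 rad and y of packer_44_grip in the frame of cassette_slotted_grip between -0.009 and 0.009 m and z of packer_44_grip in the frame of cassette_slotted_grip between -0.003 and 0.003 m and horizontal distance between packer_44_grip and cassette_slotted_grip between 0.045 and 0.078 m) or (y of stop_medium_face in the frame of cassette_slotted_grip between -0.03 and 0.03 m and y of packer_32_grip in the frame of cassette_slotted_grip between -0.009 and 0.009 m and z of packer_32_grip in the frame of cassette_slotted_grip between -0.003 and 0.003 m and horizontal distance between packer_32_grip and cassette_slotted_grip between 0.039 and 0.084 m and angle between the x axis of each of packer_32_grip, packer_38_grip and the x axis of cassette_slotted_grip, either way round below 0.15 rad and angle between the z axis of each of packer_32_grip, packer_38_grip and the z axis of cassette_slotted_grip, either way round below 0.1 rad and y of packer_38_grip in the frame of cassette_slotted_grip between -0.009 and 0.009 m and z of packer_38_grip in the frame of cassette_slotted_grip between -0.003 and 0.003 m and horizontal distance between packer_38_grip and cassette_slotted_grip between 0.042 and 0.081 m) or (y of stop_long_face in the frame of cassette_slotted_grip between -0.03 and 0.03 m and y of packer_20_grip in the frame of cassette_slotted_grip between -0.009 and 0.009 m and z of packer_20_grip in the frame of cassette_slotted_grip between -0.003 and 0.003 m and horizontal distance between packer_20_grip and cassette_slotted_grip between 0.033 and 0.078 m and angle between the x axis of each of packer_20_grip, packer_38_grip and the x axis of cassette_slotted_grip, either way round below 0.15 rad and angle between the z axis of each of packer_20_grip, packer_38_grip and the z axis of cassette_slotted_grip, either way round below 0.1 rad and y of packer_38_grip in the frame of cassette_slotted_grip between -0.009 and 0.009 m and z of packer_38_grip in the frame of cassette_slotted_grip between -0.003 and 0.003 m and horizontal distance between packer_38_grip and cassette_slotted_grip between 0.042 and 0.069 m) or (y of stop_long_face in the frame of cassette_slotted_grip between -0.03 and 0.03 m and y of packer_26_grip in the frame of cassette_slotted_grip between -0.009 and 0.009 m and z of packer_26_grip in the frame of cassette_slotted_grip between -0.003 and 0.003 m and horizontal distance between packer_26_grip and cassette_slotted_grip between 0.036 and 0.075 m and angle between the x axis of each of packer_26_grip, packer_32_grip and the x axis of cassette_slotted_grip, either way round below 0.15 rad and angle between the z axis of each of packer_26_grip, packer_32_grip and the z axis of cassette_slotted_grip, either way round below 0.1 rad and y of packer_32_grip in the frame of cassette_slotted_grip between -0.009 and 0.009 m and z of packer_32_grip in the frame of cassette_slotted_grip between -0.003 and 0.003 m and horizontal distance between packer_32_grip and cassette_slotted_grip between 0.039 and 0.072 m))); the robot touches nothing.
It fails at once if a bystander (timer, jar or amber bottle) was moved by more than 25 mm (distance of any of timer, ferrule_jar, reagent from where it was at the start of the episode above 0.025 m).
Of cassette_flat, cassette_pointed, cassette_slotted only 2 to 3 are there at a start; the rules pass over those that are not, and their reading is None.
At some moment in a run one of cassette_flat, cassette_pointed, cassette_slotted, packer_38, packer_44, packer_50 may be knocked a few centimetres aside while the robot is not near it.
Once in a run the grip may slacken for a moment while it holds something.
It also fails if it takes over 210 s, if anything falls off the work surface, if the arm or the gripper's body presses on something with over 40 N, if the wrist force passes 120 N, or if a joint passes its speed limit or range.

## Working session

There is one attempt and no reset: what is moved stays moved. The work goes in short steps, Python scripts to look and compute and a shell command to move; the robot and the scene stay as the last step left them, time stands still between calls to the robot, and variables do not carry over. Pictures are saved under pics/ and viewed, at most 14 in all, crops included, and the job is handed in when it is done.

```bash
mkdir -p pics; ls
cat > h.py <<'E'
from bench import *
import numpy as np, cv2
def cloud(name):
    p=camera_params(name); im,d=camera(name)
    K=np.array(p['intrinsics']);R=np.array(p['R']);t=np.array(p['t'])
    v,u=np.mgrid[0:d.shape[0],0:d.shape[1]]
    c=np.stack([(u-K[0,2])/K[0,0]*d,(v-K[1,2])/K[1,1]*d,d],-1)
    W=(c-t)@R; W[d==0]=np.nan
    return im,W
def save(im,f,s=1,box=None):
    if box: l,t,r,b=box; im=im[t:b,l:r]
    cv2.imwrite('pics/'+f,cv2.resize(im[...,::-1],None,fx=s,fy=s,interpolation=cv2.INTER_CUBIC))
E
python3 - <<'E'
from h import *
for n in ['scene','side','wrist']:
    im,W=cloud(n); save(im,n+'0.png'); np.save(n+'0.npy',W)
    p=camera_params(n); print(n, (-np.array(p['R']).T@np.array(p['t'])).round(3), np.array(p['intrinsics'])[0,0])
print(get_state())
E
```

```text
pics
scene [-0.171  0.448  1.015] 406.23687927708653
side [ 0.103 -0.738  0.663] 428.0579898935816
wrist [0.65  0.071 0.385] 313.59030013928106
{'time': 0.15, 'joint_pos': array([-0.09920026,  0.33378256,  0.03983384,  1.46603506, -0.01340191,
        1.34331944, -0.05851533]), 'joint_vel': array([-3.93179207e-04, -4.18551756e-03, -5.86501582e-04, -3.71795422e-03,
       -6.03483573e-04, -1.21079216e-03, -2.66977384e-05]), 'joint_efforts': array([ 1.24259990e-03, -6.56844234e+01,  1.33660264e+00, -4.04110801e+01,
       -5.95439016e-02,  4.17590642e-02, -1.22402304e-05]), 'eef_pos': array([6.49639337e-01, 4.46442037e-06, 2.21857278e-01]), 'orientation': array([-4.27040312e-04,  7.07103764e-01,  7.07109509e-01, -4.76045449e-04]), 'force': array([-0.26991193,  0.52217465,  0.88837105]), 'ft_torque': array([ 0.00602779, -0.00094533,  0.03491097]), 'grip_force': 0.0, 'width': 0.08697764937660643}
```

View pics/scene0.png

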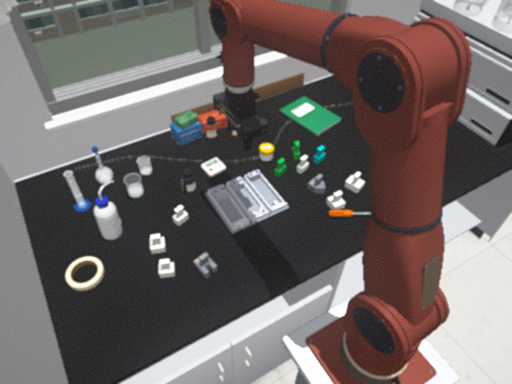

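View pics/wrist0.png

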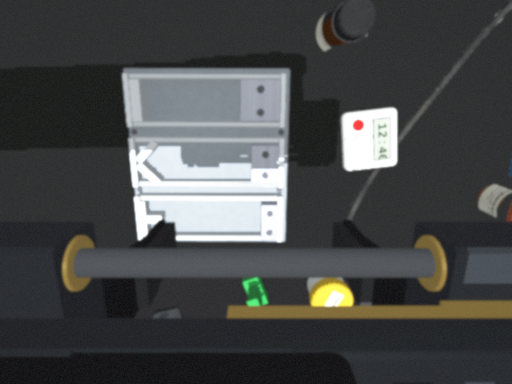

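Run:
```python
from h import *
im=cv2.imread('pics/scene0.png')[...,::-1]
a=cv2.resize(im[195:290,130:235],None,fx=5.5,fy=5.5,interpolation=2)
b=cv2.resize(im[135:225,255:375],None,fx=5.5,fy=5.5,interpolation=2)
save(im,'cl.png',4,(140,195,340,290)); save(im,'cr.png',5,(250,135,385,225))
W=np.load('scene0.npy')
m=(W[...,2]>0.047)&(W[...,2]<0.075)&(W[...,0]>.35)&(W[...,0]<.95)&(abs(W[...,1])<.6)
n,l,s,c=cv2.connectedComponentsWithStats(m.astype(np.uint8))
for i in range(1,n):
    if s[i,4]>4: print(s[i],W[l==i].mean(0).round(3),im[l==i].mean(0).round())
```

```text
[207 122   9   4  24] [ 0.935 -0.036  0.069] [82. 62. 59.]
[295 141   5   8  29] [ 0.693 -0.255  0.058] [ 32. 169.  74.]
[261 144   6   4  12] [ 0.755 -0.153  0.048] [252. 238. 115.]
[269 145   5   4  10] [ 0.735 -0.173  0.049] [247. 229. 107.]
[318 146   7   7  33] [ 0.632 -0.315  0.056] [  3. 189. 190.]
[301 155   7   8  33] [ 0.621 -0.235  0.057] [219. 221. 216.]
[137 156  13  11  56] [0.89  0.247 0.053] [160. 162. 164.]
[278 158   7   7  35] [ 0.648 -0.159  0.057] [ 32. 170.  72.]
[ 97 164  12  10  60] [0.913 0.382 0.056] [199. 201. 202.]
[124 173  18  16 164] [0.81  0.311 0.059] [139. 142. 144.]
[354 172   7   8  35] [ 0.465 -0.34   0.057] [226. 228. 223.]
[183 175  10   5  26] [0.726 0.153 0.068] [48. 47. 48.]
[316 174   7   8  36] [ 0.521 -0.225  0.057] [128. 133. 141.]
[ 73 191   9   9  46] [0.83  0.482 0.061] [178. 181. 182.]
[334 191   9   7  43] [ 0.431 -0.232  0.056] [224. 225. 221.]
[175 205   9   9  49] [0.624 0.229 0.057] [221. 222. 219.]
[ 98 216  23  15 156] [0.665 0.43  0.062] [153. 155. 157.]
[151 234  10   8  53] [0.561 0.33  0.057] [230. 231. 228.]
[199 252  10  10  59] [0.431 0.239 0.057] [134. 140. 148.]
[160 259  10   8  61] [0.469 0.339 0.058] [231. 232. 229.]
```

View pics/cl.png

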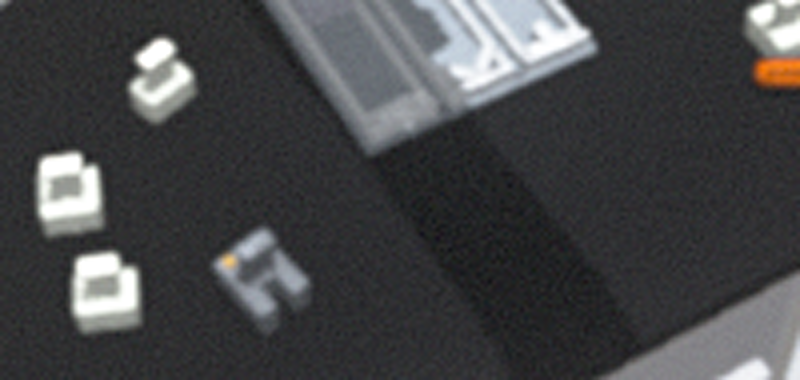

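View pics/cr.png

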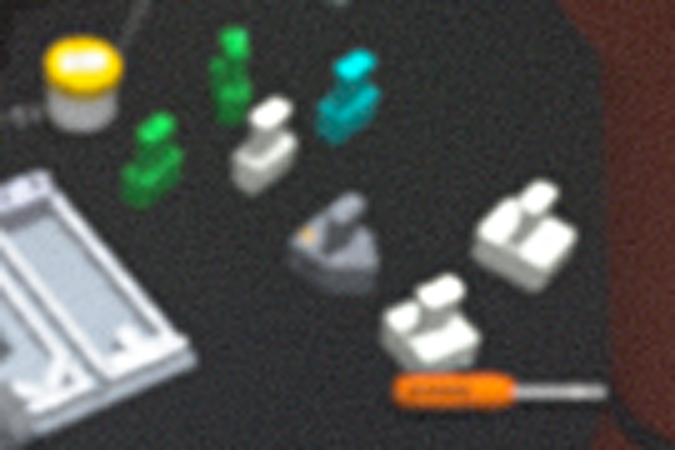

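View pics/side0.png

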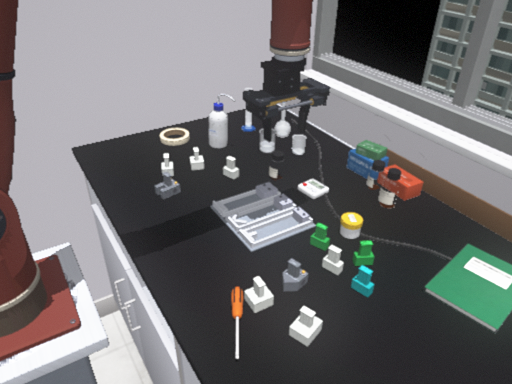

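```bash
python3 -m creep '[[[0.4,-0.3,0],[0,0,0],1],[[0.4,-0.3,0],[0,0,0],1],[[0.4,-0.3,0],[0,0,0],1],[[0.4,-0.3,0],[0,0,0],1],[[0,0,0],[0,0,0],1],[[0,0,0],[0,0,0],1]]'
cat >> h.py <<'E'
def tops(W,im,zlo=.048,zhi=.072,minpx=60):
    m=(W[...,2]>zlo)&(W[...,2]<zhi)&(np.hypot(W[...,0],W[...,1])<.95)
    n,l,s,c=cv2.connectedComponentsWithStats(m.astype(np.uint8))
    for i in range(1,n):
        if s[i,4]<minpx: continue
        P=W[l==i]; r=cv2.minAreaRect((P[:,:2]*1000).astype(np.float32))
        col=im[l==i].mean(0).round()
        # body: points within 45mm at body-top height
        q=(abs(W[...,2]-np.median(P[:,2])+.034)<.008)&(np.hypot(W[...,0]-r[0][0]/1e3,W[...,1]-r[0][1]/1e3)<.042)
        b=cv2.minAreaRect((W[q][:,:2]*1000).astype(np.float32)) if q.sum()>20 else None
        f=lambda r:(np.round(r[0],1),np.round(r[1],1),round(r[2],1)) if r else None
        print(s[i,:4],'z',np.median(P[:,2]).round(4),'tab',f(r),'body',f(b),q.sum(),col)
E
python3 - <<'E'
from h import *
im,W=cloud('wrist'); save(im,'wl.png',1.5); tops(W,im); np.save('wl.npy',W)
s=get_state(); print(s['eef_pos'],s['time'])
E
```

```text
time: 0.9
eef_pos: [0.5302, 0.1595, 0.2225]
orientation: [0.0, 0.707, 0.707, -0.0]
force: [0.4, 0.2, -0.5]
width: 0.087
grip_force: 0.0
[279   0  18  15] z 0.0606 tab (array([561.3, 323. ]), array([11.2, 13.5]), 71.2) body (array([562.4, 326.4]), array([33., 38.]), 71.2) 891 [243. 244. 243.]
[147  85  22  29] z 0.0606 tab (array([433.4, 238.5]), array([14.1, 25.9]), 10.6) body (array([430.4, 237.8]), array([56.6, 42.4]), 10.6) 1403 [138. 144. 149.]
[340  95  20  29] z 0.0608 tab (array([626.9, 228.8]), array([13.6, 26. ]), 17.9) body (array([626.8, 228.8]), array([26.6, 40.2]), 16.4) 540 [220. 223. 220.]
[434 172  28  31] z 0.0681 tab (array([729.6, 152.8]), array([34.7, 18.3]), 65.3) body (array([724.7, 154.6]), array([44.7, 19.1]), 70.3) 199 [52. 53. 53.]
[0.53046973 0.15887271 0.22242449] 0.95
```

View pics/wl.png

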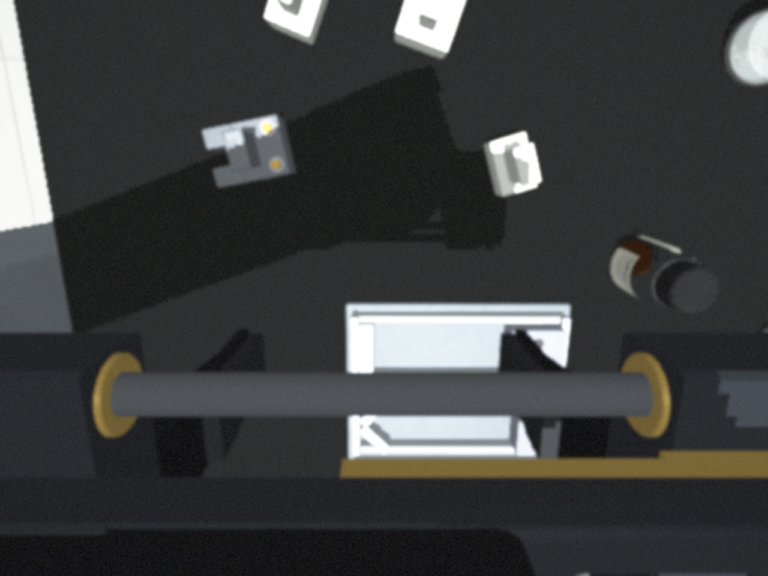

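```bash
python3 -m creep '[[[0.5,0,0],[0,0,0],1],[[0.5,0,0],[0,0,0],1],[[0.1,0,0],[0,0,0],1],[[0,0,0],[0,0,0],1],[[0,0,0],[0,0,0],1]]'
python3 - <<'E'
from h import *
im,W=cloud('wrist'); tops(W,im); np.save('wl2.npy',W)
W=np.load('wrist0.npy'); im=cv2.imread('pics/wrist0.png')[...,::-1]
save(im,'cradle.png',4,(110,55,305,200))
Z=W[...,2]
print('rows,cols heights mm');
for v in (80,98,102,110,135,150,160,166,190,200,212,217,225,235): print(v,[(u,int(Z[v,u]*1000)) for u in range(120,300,6)])
m=(Z>.003)&(Z<.05);m[:62]=0;m[245:]=0;m[:,:115]=0;m[:,300:]=0
print(cv2.minAreaRect((W[m][:,:2]*1000).astype(np.float32)))
E
```

```text
time: 1.58
eef_pos: [0.5308, 0.2677, 0.2224]
orientation: [0.0, 0.708, 0.706, -0.0]
force: [0.3, -0.4, -0.7]
width: 0.0871
grip_force: 0.0
[382   0  49  46] z 0.0621 tab (array([672.5, 411.6]), array([19.8, 53.9]), 45.2) body (array([671.7, 417.5]), array([18.3, 56.5]), 35.3) 353 [147. 151. 154.]
[185  93  21  29] z 0.0608 tab (array([471.7, 339.2]), array([25.8, 13.7]), 67.3) body (array([471.7, 339.1]), array([40.2, 32.3]), 68.5) 688 [199. 205. 197.]
[277 102  20  29] z 0.0609 tab (array([563.7, 330.2]), array([25.8, 13.6]), 70.7) body (array([563.7, 330.2]), array([39.9, 38. ]), 71.0) 895 [199. 205. 197.]
[491 111  21  47] z 0.058 tab (array([791.3, 309.5]), array([19.2, 48. ]), 6.9) body (array([803.2, 310.8]), array([40. , 48.8]), 19.3) 505 [219. 225. 223.]
[156 190  19  26] z 0.0606 tab (array([433.7, 238.9]), array([14.1, 25.6]), 11.0) body (array([430.5, 238.4]), array([56.4, 42.6]), 11.0) 1157 [ 96. 101. 105.]
[332 198  19  24] z 0.0607 tab (array([626.8, 230. ]), array([13.9, 24.2]), 16.1) body (array([626.9, 229. ]), array([26.1, 41.2]), 17.1) 447 [241. 243. 241.]
rows,col
[... 3818 characters left out ...]
, (150, 6), (156, 233), (162, 229), (168, 228), (174, 225), (180, 7), (186, 6), (192, 5), (198, 6), (204, 7), (210, 7), (216, 7), (222, 7), (228, 8), (234, 6), (240, 7), (246, 6), (252, 7), (258, 6), (264, 33), (270, 32), (276, 33), (282, 6), (288, 1), (294, 0)]
235 [(120, 1), (126, 0), (132, 0), (138, 23), (144, 245), (150, 245), (156, 241), (162, 242), (168, 236), (174, 226), (180, 18), (186, 17), (192, 18), (198, 18), (204, 19), (210, 17), (216, 16), (222, 17), (228, 17), (234, 15), (240, 15), (246, 16), (252, 17), (258, 17), (264, 33), (270, 31), (276, 32), (282, 7), (288, 0), (294, 1)]
((596.0932006835938, 11.006767272949219), (216.87884521484375, 211.54591369628906), 89.13240051269531)
```

View pics/cradle.png

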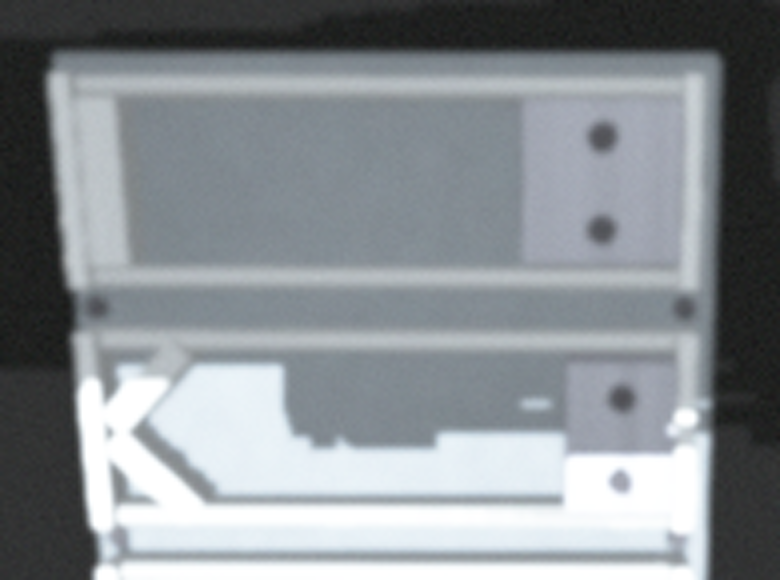

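```bash
python3 -m creep '[[[-0.55,0.1,0],[0,0,0],1],[[-0.55,0.1,0],[0,0,0],1],[[-0.55,0.1,0],[0,0,0],1],[[-0.55,0.1,0],[0,0,0],1],[[-0.55,0.1,0],[0,0,0],1],[[-0.55,0.1,0],[0,0,0],1],[[0,0,0],[0,0,0],1],[[0,0,0],[0,0,0],1]]'
python3 - <<'E'
from h import *
s=get_state();print(s['eef_pos'])
im,W=cloud('wrist'); np.save('wc.npy',W); save(im,'wc.png',1.5)
Z=W[...,2];X=W[...,0];Y=W[...,1]
box=(X>.45)&(X<.75)&(Y>-.05)&(Y<.25)
m=(box&(Z>.026)&(Z<.045)).astype(np.uint8)
n,l,st,c=cv2.connectedComponentsWithStats(m)
for i in range(1,n):
    if st[i,4]>150:
        P=W[l==i]; r=cv2.minAreaRect((P[:,:2]*1000).astype(np.float32)); print('stop',st[i,:4],np.round(r[0],1),np.round(r[1],1),round(r[2],2),np.percentile(P[:,0],[1,5,50]).round(4),P[:,2].mean().round(4))
# walls: z .013-.022, midpart
w=box&(Z>.014)&(Z<.022)&(X>.56)&(X<.64)
h,e=np.histogram(Y[w],np.arange(-.05,.25,.002)); print([(round(a*1000),int(b)) for a,b in zip(e,h) if b>15])
for lo,hi in zip(np.arange(-.05,.25,.01),np.arange(-.04,.26,.01)):
    pass
q=box&(Z>.018)&(Z<.028)&(X<.56)
h,e=np.histogram(X[q],np.arange(.45,.57,.002)); print([(round(a*1000),int(b)) for a,b in zip(e,h) if b>5])
f=box&(Z>.003)&(Z<.010)&(X>.58)&(X<.62); print('floor',np.median(Z[f]))
E
```

```text
time: 2.62
eef_pos: [0.5897, -0.0607, 0.2226]
orientation: [-0.0, 0.708, 0.706, 0.0]
force: [0.3, -0.0, 0.0]
width: 0.0872
grip_force: 0.0
[ 0.5896532  -0.06068815  0.22263854]
stop [295  16  45  47] [655.3  78.4] [43.9 44.3] 89.71 [0.6333 0.6347 0.6547] 0.0329
stop [303  88  33  42] [661.    8.9] [43.5 32.4] 89.81 [0.6451 0.6458 0.6604] 0.0329
stop [313 152  18  11] [666.5 -44.4] [19.5 10.7] 0.15 [0.6569 0.6573 0.6664] 0.0328
[(-38, 68), (-36, 137), (-34, 132), (-20, 137), (-18, 71), (-16, 137), (32, 143), (34, 144), (36, 142), (50, 145), (52, 145), (54, 145), (100, 39), (102, 202), (104, 154), (106, 76)]
[(504, 178), (506, 230), (508, 263), (510, 168), (512, 165), (514, 174), (516, 167), (518, 164), (520, 157), (522, 118), (524, 78), (526, 78), (528, 62), (530, 68), (532, 50), (534, 52), (536, 34), (538, 34), (540, 33), (542, 31), (544, 31), (546, 30), (548, 33), (550, 26), (552, 32), (554, 35), (556, 31), (558, 29)]
floor 0.006866027263858036
```

View pics/wc.png

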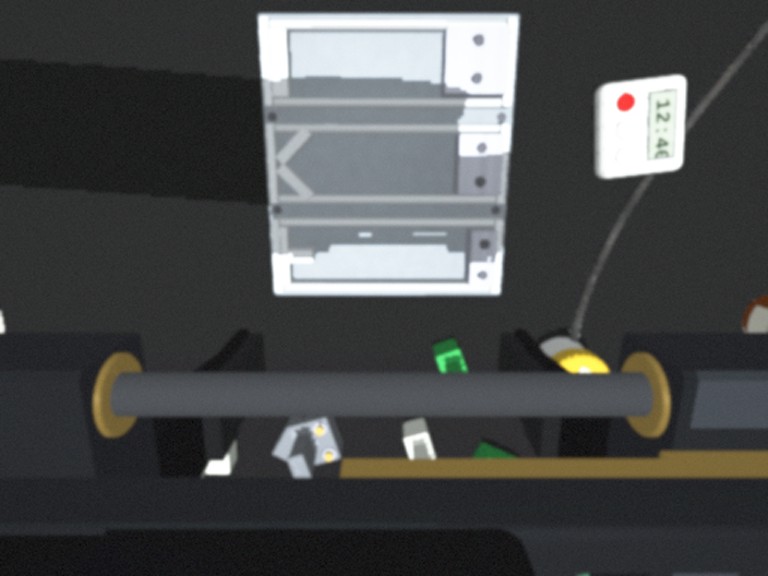

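```bash
cat >> h.py <<'E'
from scipy.spatial.transform import Rotation as Ro
def go(x,y,z,yaw):
    "tool x should head yaw deg; prints turn (share) then shift (share, tool axes after turn)"
    s=get_state(); q=s['orientation']; R=Ro.from_quat([q[1],q[2],q[3],q[0]]).as_matrix()
    h=np.degrees(np.arctan2(R[1,0],R[0,0])); d=(h-yaw+180)%360-180
    R2=R@Ro.from_rotvec([0,0,np.radians(d)]).as_matrix()
    t=R2.T@(np.array([x,y,z])-s['eef_pos'])
    print('t',round(s['time'],2),'eef',s['eef_pos'].round(4),'head',round(h,1),'tilt',np.degrees(np.arccos(-R[2,2])).round(2),'rz share',round(np.radians(d)/1.5,4),'rows',round(abs(d)/9.9,1),'shift share',(t/.1).round(3),'w',round(s['width'],4),'gf',round(s['grip_force'],1),'J7',round(s['joint_pos'][6],2))
E
python3 -m creep '[[[0,0,0],[0,0,0.115],0.6],[[0,0,0],[0,0,0.115],0.6],[[0,0,0],[0,0,0.115],0.6],[[0,0,0],[0,0,0.115],0.6],[[0,0,0],[0,0,0.115],0.6],[[0,0,0],[0,0,0.115],0.6],[[0,0,0],[0,0,0.115],0.6],[[0,0,0],[0,0,0.115],0.6],[[0,0,0],[0,0,0],0.6]]' 20
python3 - <<'E'
from h import *
go(.4335,.2387,.13,10.8)
E
```

```text
time: 3.8
eef_pos: [0.5899, -0.0586, 0.2226]
orientation: [-0.0, 0.995, 0.097, 0.0]
force: [0.2, -0.0, -0.1]
width: 0.0525
grip_force: 0.0
t 3.8 eef [ 0.5899 -0.0586  0.2226] head 11.1 tilt 0.02 rz share 0.0036 rows 0.0 shift share [-0.979 -3.213  0.927] w 0.0525 gf 0.0 J7 -1.31
```

```bash
python3 -m creep '[[[-0.163,-0.535,0.15],[0,0,0],0.6],[[-0.163,-0.535,0.15],[0,0,0],0.6],[[-0.163,-0.535,0.15],[0,0,0],0.6],[[-0.163,-0.535,0.15],[0,0,0],0.6],[[-0.163,-0.535,0.15],[0,0,0],0.6],[[-0.163,-0.535,0.15],[0,0,0],0.6],[[0,0,0],[0,0,0],0.6],[[0,0,0],[0,0,0],0.6]]'
python3 - <<'E'
from h import *
go(.4335,.2387,.032,10.8)
im,W=cloud('wrist'); tops(W,im,minpx=30); save(im,'g1.png',1)
E
```

```text
time: 4.8
eef_pos: [0.4331, 0.2366, 0.1328]
orientation: [0.0, 0.995, 0.097, 0.0]
force: [1.0, -0.1, -0.0]
width: 0.0524
grip_force: 0.0
t 4.8 eef [0.4331 0.2366 0.1328] head 11.2 tilt 0.02 rz share 0.0041 rows 0.0 shift share [ 0.007 -0.02   1.008] w 0.0524 gf 0.0 J7 -1.97
[152   0  26  12] z 0.06 tab (array([557.2, 326.1]), array([ 8.4, 17.7]), 10.7) body (array([563.2, 330.6]), array([41.1, 35.7]), 71.4) 1527 [216. 219. 215.]
[110 107  42  35] z 0.0607 tab (array([472.4, 338.8]), array([26.1, 13.9]), 69.3) body (array([472.5, 339.1]), array([40.6, 32.5]), 67.7) 1178 [230. 233. 230.]
[237 187  33  20] z 0.0607 tab (array([434.5, 238.4]), array([13.3, 25.2]), 11.3) body (array([431.6, 238. ]), array([55.8, 43.3]), 11.1) 1987 [107. 113. 117.]
```

View pics/g1.png

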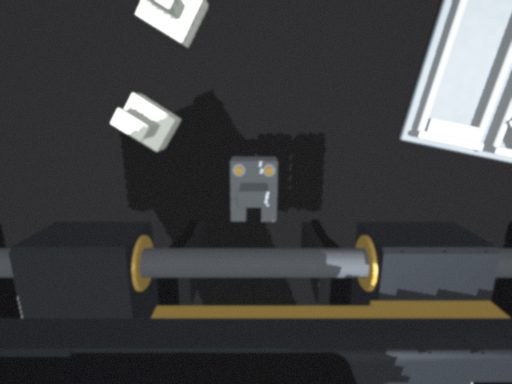

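```bash
python3 -m creep '[[[0.01,-0.02,0.4],[0,0,0.004],0.6],[[0,0,0.4],[0,0,0],0.6],[[0,0,0.2],[0,0,0],0.6],[[0,0,0],[0,0,0],0.6],[[0,0,0],[0,0,0],0.1],[[0,0,0],[0,0,0],0.1],[[0,0,0],[0,0,0],0.1],[[0,0,0],[0,0,0],0.1],[[0,0,-0.3],[0,0,0],0.1],[[0,0,-0.5],[0,0,0],0.1],[[0,0,-0.2],[0,0,0],0.1]]' 30
python3 - <<'E'
from h import *
go(.547,-.061,.13,-.2)
E
```

```text
time: 6.22
eef_pos: [0.4346, 0.2395, 0.1354]
orientation: [-0.001, 0.996, 0.092, 0.002]
force: [-0.4, 0.8, -1.4]
width: 0.0237
grip_force: 30.0
t 6.22 eef [0.4346 0.2395 0.1354] head 10.6 tilt 0.2 rz share 0.1256 rows 1.1 shift share [1.134 3.001 0.051] w 0.0237 gf 30.0 J7 -1.98
```

```bash
python3 -m creep '[[[0,0,0],[0,0,0.063],0.1],[[0,0,0],[0,0,0.063],0.1],[[0.19,0.5,0],[0,0,0],0.1],[[0.19,0.5,0],[0,0,0],0.1],[[0.19,0.5,0],[0,0,0],0.1],[[0.19,0.5,0],[0,0,0],0.1],[[0.19,0.5,0],[0,0,0],0.1],[[0.19,0.5,0],[0,0,0],0.1],[[0,0,0],[0,0,0],0.1],[[0,0,0],[0,0,0],0.1]]'
python3 - <<'E'
from h import *
go(.5495,-.061,.038,-.2)
im,W=cloud('wrist'); e=get_state()['eef_pos']
tops(W,im,e[2]+.01,e[2]+.045,30); save(im,'g2.png',1.5)
E
```

```text
time: 7.48
eef_pos: [0.5461, -0.0611, 0.1323]
orientation: [-0.0, 1.0, -0.002, -0.0]
force: [-0.6, 0.8, -1.2]
width: 0.0238
grip_force: 30.0
t 7.47 eef [ 0.5461 -0.0611  0.1323] head -0.2 tilt 0.05 rz share -0.0005 rows 0.0 shift share [ 0.034 -0.001  0.943] w 0.0238 gf 30.0 J7 -1.5
[201 225 106  23] z 0.1542 tab (array([554.5, -60.1]), array([46.8,  7.2]), 89.5) body (array([542.9, -60. ]), array([42. , 56.7]), 89.6) 2509 [39. 40. 42.]
[226 277   3  22] z 0.1747 tab (array([541.1, -48.2]), array([0.6, 9.2]), 86.6) body (array([558. , -60.1]), array([15. , 41.6]), 1.0) 980 [31. 31. 32.]
[279 277   3  22] z 0.1744 tab (array([540.8, -72. ]), array([9.3, 0.5]), 3.1) body (array([558.2, -60.1]), array([15.4, 41.6]), 1.0) 991 [36. 37. 39.]
```

View pics/g2.png

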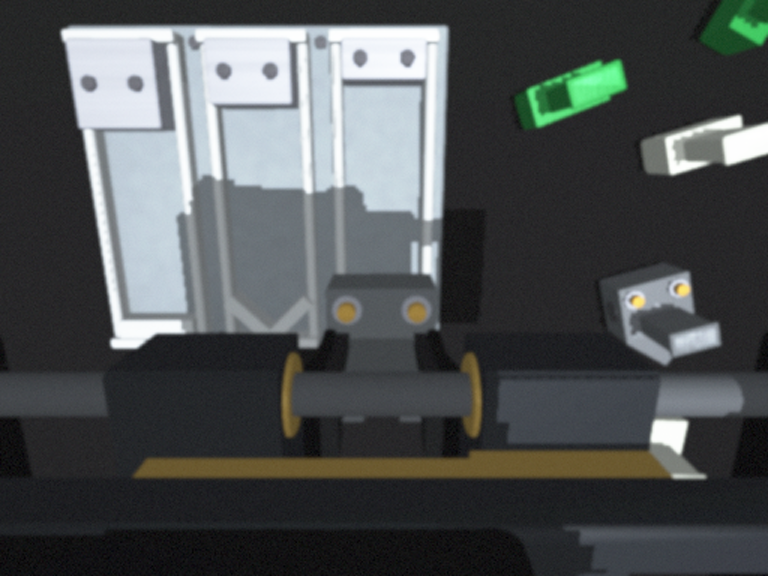

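```bash
cat >> h.py <<'E'
def cradle(W):
    Z=W[...,2];X=W[...,0];Y=W[...,1]
    box=(X>.45)&(X<.75)&(Y>-.12)&(Y<.13)
    for yc in (.0788,.0088,-.061):
        m=box&(Z>.027)&(Z<.036)&(abs(Y-yc)<.028)&(X>.61)
        if m.sum()>150:
            P=W[m]; r=cv2.minAreaRect((P[:,:2]*1000).astype(np.float32)); print('stop',yc,np.round(r[0],1),np.round(r[1],1),round(r[2],2))
        for x0 in (.58,.61):
            f=box&(Z<.011)&(abs(Y-yc)<.03)&(X>x0)&(X<x0+.03)
            if f.sum()>100: print('  floor y',x0,np.percentile(Y[f],[1,99]).round(4), np.percentile(Y[f],[1,99]).mean().round(4))
E
python3 - <<'E'
from h import *
im,W=cloud('wrist'); cradle(W)
E
```

```text
stop 0.0788 [656.1  78.3] [44.2 45. ] 0.05
  floor y 0.58 [0.0494 0.1022] 0.0758
  floor y 0.61 [0.0493 0.1022] 0.0758
stop 0.0088 [661.9   8.4] [32.3 44.1] 0.09
  floor y 0.58 [-0.0207  0.032 ] 0.0056
  floor y 0.61 [-0.0207  0.0319] 0.0056
stop -0.061 [667.8 -61.4] [43.6 20.4] 89.61
  floor y 0.58 [-0.0841 -0.0382] -0.0611
  floor y 0.61 [-0.0842 -0.0382] -0.0612
```

```bash
python3 -m creep '[[[0.036,0.005,0.3],[0,0,0],0.1],[[0,0,0.3],[0,0,0],0.1],[[0,0,0],[0,0,0],0.1],[[0,0,0.12],[0,0,0],0.1],[[0,0,0.1],[0,0,0],0.1],[[0,0,0],[0,0,0],0.1]]'
python3 -m creep '[[[0,0,0.05],[0,0,0],0.1],[[0,0,0.04],[0,0,0],0.1],[[0,0,0.02],[0,0,0],0.1],[[0,0,0],[0,0,0],0.1]]'
python3 - <<'E'
from h import *
go(.5477,-.0616,.0388,-.2)
E
```

```text
time: 8.32
eef_pos: [0.5496, -0.0621, 0.0501]
orientation: [-0.0, 1.0, -0.002, -0.0]
force: [-0.5, 1.0, -1.1]
width: 0.0237
grip_force: 30.0
time: 8.82
eef_pos: [0.5499, -0.0622, 0.0395]
orientation: [0.0, 1.0, -0.002, -0.0]
force: [0.4, -0.1, -0.8]
width: 0.0239
grip_force: 30.0
t 8.82 eef [ 0.5499 -0.0622  0.0395] head -0.2 tilt 0.01 rz share -0.0005 rows 0.0 shift share [-0.023 -0.006  0.007] w 0.0239 gf 30.0 J7 -1.47
```

```bash
python3 -m creep '[[[-0.01,0,0.003],[0,0,0],0.1],[[-0.01,0,0],[0,0,0],0.1],[[-0.005,0,0],[0,0,0],0.1],[[0,0,0],[0,0,0],0.1]]'
python3 -m creep '[[[-0.008,0,0],[0,0,0],0.1],[[0,0,0],[0,0,0],0.1]]'
```

```text
time: 9.32
eef_pos: [0.5479, -0.0622, 0.0394]
orientation: [0.0, 1.0, -0.002, 0.0]
force: [1.5, -0.4, -0.9]
width: 0.0238
grip_force: 30.0
time: 9.57
eef_pos: [0.5476, -0.0622, 0.0396]
orientation: [0.0, 1.0, -0.002, 0.001]
force: [4.8, -0.0, -1.3]
width: 0.0236
grip_force: 30.0
```

```bash
python3 -m creep '[[[0.003,0,0.004],[0,0,0],0.1],[[0,0,0],[0,0,0],0.5],[[0,0,0],[0,0,0],0.5],[[0,0,0],[0,0,0],0.5],[[0,0,-0.2],[0,0,0],0.5],[[0,0,-0.4],[0,0,0],0.5],[[0,0,-0.4],[0,0,0],0.5],[[0,0,0],[0,0,0],0.5]]'
python3 - <<'E'
from h import *
im,W=cloud('wrist'); tops(W,im,.055,.075,30); cradle(W)
im,W=cloud('scene'); tops(W,im,.047,.075,4)
go(.472,.339,.12,-21.5)
E
```

```text
time: 10.58
eef_pos: [0.5488, -0.0624, 0.142]
orientation: [-0.0, 1.0, -0.002, 0.003]
force: [-0.4, 0.8, -0.7]
width: 0.0439
grip_force: 0.0
[369  47  39  31] z 0.0609 tab (array([ 650.9, -159.7]), array([13.6, 26.5]), 20.5) body (array([ 650.9, -159.5]), array([20. , 40.6]), 20.6) 634 [ 88. 220. 122.]
[466  86  40  28] z 0.0608 tab (array([ 624.7, -236.7]), array([13.6, 27.3]), 16.2) body (array([ 624.6, -236.4]), array([20.2, 41.1]), 16.5) 749 [237. 239. 237.]
[237 190  33  19] z 0.0667 tab (array([548.2, -60.8]), array([13.5, 25.5]), 0.6) body (array([541.8, -61.3]), array([42.6, 62.7]), 89.9) 1949 [84. 88. 92.]
[437 213  33  19] z 0.0606 tab (array([ 525.1, -227.8]), array([13.6, 23.6]), 14.7) body (array([ 534.7, -223.4]), array([29.9, 43.2]), 16.8) 1417 [154. 162. 169.]
stop 0.0788 [655.8  78.2] [45.3 43.4] 89.83
  floor y 0.58 [0.0493 0.1022] 0.0757
  floor y 0.61 [0.0492 0.1022] 0.0757
stop 0.0088 [662.1   8.6] [44.4 32.5] 89.91
  floor y 0.58 [-0.0208  0.0319] 0.0056
  floor y 0.61 [-0.0208  0.0319] 0.0056
stop -0.061 [667.7 -61.2] [43.6 20.3] 89.82
  floor y 0.58 [-0.0841 -
[... 2420 characters left out ...]
 69.3) body (array([562.4, 330.1]), array([40.3, 40. ]), 72.2) 124 [230. 231. 228.]
[ 25 254  36 130] z 0.0612 tab (array([484.3, 661.5]), array([395.1,   2.3]), 0.1) body (array([484.4, 661.4]), array([ 1.6, 79.7]), 90.0) 44 [136. 135. 137.]
[160 259  10   7] z 0.0594 tab (array([469.5, 339.1]), array([25.2, 13.8]), 73.8) body (array([469.8, 339.7]), array([40.2, 33.5]), 69.2) 122 [230. 231. 228.]
[342 342  58  41] z 0.0574 tab (array([-26.4,  46. ]), array([146.2,  48.4]), 25.2) body (array([-26.4,  69.8]), array([59.6, 12.7]), 21.3) 66 [76. 67. 60.]
t 10.68 eef [ 0.5468 -0.0621  0.1386] head -0.2 tilt 0.01 rz share 0.2474 rows 2.1 shift share [-2.166 -3.458  0.187] w 0.0433 gf 0.0 J7 -1.5
```

```bash
python3 -m creep '[[[0,0,0],[0,0,0.1237],0.6],[[0,0,0],[0,0,0.1237],0.6],[[-0.31,-0.494,0],[0,0,0],0.6],[[-0.31,-0.494,0],[0,0,0],0.6],[[-0.31,-0.494,0],[0,0,0],0.6],[[-0.31,-0.494,0],[0,0,0],0.6],[[-0.31,-0.494,0],[0,0,0],0.6],[[-0.31,-0.494,0],[0,0,0],0.6],[[-0.31,-0.494,0],[0,0,0],0.6],[[0,0,0],[0,0,0],0.6],[[0,0,0],[0,0,0],0.6]]'
python3 - <<'E'
from h import *
im,W=cloud('wrist'); tops(W,im,.05,.07,30)
go(.472,.339,.0325,-21.5)
E
```

```text
time: 12.05
eef_pos: [0.4713, 0.3382, 0.1373]
orientation: [0.001, 0.982, -0.186, -0.001]
force: [0.3, -0.4, 0.0]
width: 0.0522
grip_force: 0.0
[ 5  0 35  5] z 0.0531 tab (array([663.3, 439. ]), array([23.7,  2.6]), 69.7) body (array([663.5, 432.7]), array([42.3,  8.9]), 85.3) 434 [203. 208. 207.]
[200  68  37  22] z 0.0609 tab (array([564.7, 330. ]), array([26.1, 13.7]), 71.0) body (array([564.7, 330. ]), array([40.2, 38. ]), 70.6) 1615 [255. 255. 255.]
[237 186  33  19] z 0.0607 tab (array([473. , 338.9]), array([25.7, 12.9]), 68.5) body (array([473. , 338.7]), array([40., 32.]), 68.3) 930 [248. 250. 248.]
t 12.1 eef [0.4719 0.3375 0.1377] head -21.6 tilt 0.14 rz share -0.0009 rows 0.0 shift share [-0.004 -0.017  1.052] w 0.0519 gf 0.0 J7 -2.65
```

Run:
```python
from h import *
print(get_state()['joint_pos'])
```

```text
[-6.99427558e-01  2.54681452e-01  1.84524768e-03  1.74473590e+00
  2.06839231e-05  1.14448623e+00 -2.64510932e+00]
```

```bash
python3 -m creep '[[[0,0,0],[0,0,-0.025],0.6],[[0.003,-0.012,0.4],[0,0,0],0.6],[[0,0,0.4],[0,0,0],0.6],[[0,0,0.24],[0,0,0],0.6],[[0,0,0],[0,0,0],0.6],[[0,0,0],[0,0,0],0.1],[[0,0,0],[0,0,0],0.1],[[0,0,0],[0,0,0],0.1],[[0,0,0],[0,0,0],0.1]]' 30
python3 - <<'E'
from h import *
go(.472,.339,.0325,-21.5);print(get_state()['joint_pos'][6])
E
```

```text
time: 13.22
eef_pos: [0.4727, 0.3402, 0.0353]
orientation: [-0.0, 0.986, -0.168, 0.0]
force: [-0.5, -0.5, -0.1]
width: 0.0237
grip_force: 30.0
t 13.22 eef [0.4727 0.3402 0.0353] head -19.4 tilt 0.03 rz share 0.025 rows 0.2 shift share [-0.002  0.014  0.028] w 0.0237 gf 30.0 J7 -2.61
-2.6105773940207726
```

```bash
python3 -m creep '[[[0,0,-0.5],[0,0,0],0.1],[[0,0,-0.5],[0,0,0],0.1],[[0,0,0],[0,0,-0.1117],0.1],[[0,0,0],[0,0,-0.1117],0.1],[[0.168,0.573,0],[0,0,0],0.1],[[0.168,0.573,0],[0,0,0],0.1],[[0.168,0.573,0],[0,0,0],0.1],[[0.168,0.573,0],[0,0,0],0.1],[[0.168,0.573,0],[0,0,0],0.1],[[0.168,0.573,0],[0,0,0],0.1],[[0.168,0.573,0],[0,0,0],0.1],[[0,0,0],[0,0,0],0.1]]'
python3 - <<'E'
from h import *
go(.590,-.0617,.0413,-.2)
im,W=cloud('wrist');e=get_state()['eef_pos']; cradle(W); tops(W,im,e[2]+.01,e[2]+.045,30)
E
```

```text
time: 14.72
eef_pos: [0.5893, -0.0678, 0.135]
orientation: [0.001, 1.0, -0.005, 0.0]
force: [0.3, 1.4, 0.3]
width: 0.0238
grip_force: 30.0
t 14.72 eef [ 0.5893 -0.0678  0.135 ] head -0.6 tilt 0.15 rz share -0.005 rows 0.0 shift share [ 0.006 -0.063  0.937] w 0.0238 gf 30.0 J7 -1.49
stop 0.0788 [656.   78.2] [44.6 43.5] 89.76
  floor y 0.58 [0.0493 0.1021] 0.0757
  floor y 0.61 [0.0492 0.1022] 0.0757
stop 0.0088 [662.    8.5] [44.7 31.7] 89.32
  floor y 0.58 [-0.0207  0.0319] 0.0056
  floor y 0.61 [-0.0208  0.0319] 0.0056
stop -0.061 [668.1 -61.4] [43.9 19.6] 89.44
  floor y 0.58 [-0.0841 -0.0382] -0.0612
  floor y 0.61 [-0.0842 -0.0383] -0.0613
[201 224 106  24] z 0.1577 tab (array([597.8, -66.6]), array([46.9,  6.8]), 89.4) body (array([599.9, -67.2]), array([39.9, 12.7]), 88.3) 1616 [74. 76. 74.]
[226 277   3  22] z 0.1774 tab (array([584.1, -54.7]), array([0.5, 9.1]), 86.8) body (array([597.8, -66.7]), array([41.4,  6.7]), 89.2) 916 [31. 31. 33.]
[279 277   3  17] z 0.1769 tab (array([584.5, -78.4]), array([8.4, 0.5]), 2.6) body (array([597.8, -66.7]), array([41.4,  6.7]), 89.2) 894 [34. 35. 36.]
```

```bash
python3 -m creep '[[[0.006,-0.06,0.2],[0,0,-0.004],0.1],[[0,0,0.3],[0,0,0],0.1],[[0,0,0],[0,0,0],0.1],[[0,0,0],[0,0,0],0.1]]'
python3 - <<'E'
from h import *
go(.590,-.0617,.0413,-.2)
E
```

```text
time: 15.28
eef_pos: [0.5901, -0.0545, 0.0859]
orientation: [-0.0, 1.0, 0.002, 0.0]
force: [0.9, 0.2, 0.5]
width: 0.0242
grip_force: 30.0
t 15.28 eef [ 0.5901 -0.0545  0.0859] head 0.2 tilt 0.05 rz share 0.0052 rows 0.0 shift share [-0.001  0.072  0.446] w 0.0242 gf 30.0 J7 -1.49
```

```bash
python3 -m creep '[[[0,0.072,0],[0,0,0.005],0.1],[[0,0,0],[0,0,0],0.1],[[0,0,0],[0,0,0],0.1]]'
python3 - <<'E'
from h import *
go(.590,-.0617,.0413,-.2)
E
```

```text
time: 15.65
eef_pos: [0.5899, -0.0627, 0.0853]
orientation: [-0.0, 1.0, -0.002, 0.0]
force: [0.8, -0.7, -0.4]
width: 0.0233
grip_force: 30.0
t 15.65 eef [ 0.5899 -0.0627  0.0853] head -0.3 tilt 0.04 rz share -0.0008 rows 0.0 shift share [ 0.   -0.01  0.44] w 0.0233 gf 30.0 J7 -1.48
```

```bash
python3 -m creep '[[[0,-0.008,0.2],[0,0,0],0.1],[[0,0,0.1],[0,0,0],0.1],[[0,0,0.08],[0,0,0],0.1],[[0,0,0.05],[0,0,0],0.1],[[0,0,0],[0,0,0],0.1]]'
python3 -m creep '[[[-0.012,0,0],[0,0,0],0.1],[[-0.01,0,0],[0,0,0],0.1],[[0,0,0],[0,0,0],0.1]]'
```

```text
time: 16.27
eef_pos: [0.5898, -0.0618, 0.0418]
orientation: [0.0, 1.0, -0.002, -0.0]
force: [-0.1, -0.4, -0.3]
width: 0.0239
grip_force: 30.0
time: 16.65
eef_pos: [0.5883, -0.0617, 0.0424]
orientation: [0.0, 1.0, -0.002, 0.001]
force: [2.5, 0.3, -0.3]
width: 0.0237
grip_force: 30.0
```

```bash
python3 -m creep '[[[0.003,0,0.005],[0,0,0],0.1],[[0,0,0],[0,0,0],0.5],[[0,0,0],[0,0,0],0.5],[[0,0,0],[0,0,0],0.5],[[0,0,-0.2],[0,0,0],0.5],[[0,0,-0.4],[0,0,0],0.5],[[0,0,-0.4],[0,0,0],0.5],[[-0.3,0.43,0],[0,0,0],0.6],[[-0.3,0.43,0],[0,0,0],0.6],[[-0.3,0.43,0],[0,0,0],0.6],[[-0.3,0.43,0],[0,0,0],0.6],[[-0.3,0.43,0],[0,0,0],0.6]]'
python3 -m creep '[[[0,0,0],[0,0,0],0.6],[[0,0,0],[0,0,0],0.6]]'
python3 - <<'E'
from h import *
im,W=cloud('wrist'); tops(W,im,.05,.075,30);save(im,'wr.png',1.2)
go(.432,-.232,.0345,-.2)
E
```

```text
time: 18.15
eef_pos: [0.4356, -0.2772, 0.1414]
orientation: [-0.0, 1.0, -0.002, 0.0]
force: [0.5, -0.4, 0.2]
width: 0.0521
grip_force: 0.0
time: 18.4
eef_pos: [0.4371, -0.2756, 0.1414]
orientation: [-0.0, 1.0, -0.002, 0.0]
force: [0.8, 0.9, -0.1]
width: 0.052
grip_force: 0.0
[170  70  38  29] z 0.0608 tab (array([ 524.1, -226.8]), array([13.7, 25.9]), 16.0) body (array([ 521.7, -227.7]), array([55.6, 42.7]), 16.1) 2125 [244. 247. 249.]
[322 145  37  26] z 0.0608 tab (array([ 468.8, -343. ]), array([13.8, 26. ]), 19.5) body (array([ 468.9, -343. ]), array([50.3, 40.4]), 19.7) 1912 [239. 242. 238.]
[188 191  33  19] z 0.0608 tab (array([ 433.7, -234.3]), array([25.9, 14.2]), 88.5) body (array([ 427.8, -231.7]), array([51.6, 68.1]), 68.4) 1625 [228. 232. 227.]
t 18.45 eef [ 0.4375 -0.2751  0.1413] head -0.2 tilt 0.03 rz share 0.0004 rows 0.0 shift share [-0.057 -0.43   1.068] w 0.0523 gf 0.0 J7 -1.05
```

View pics/wr.png

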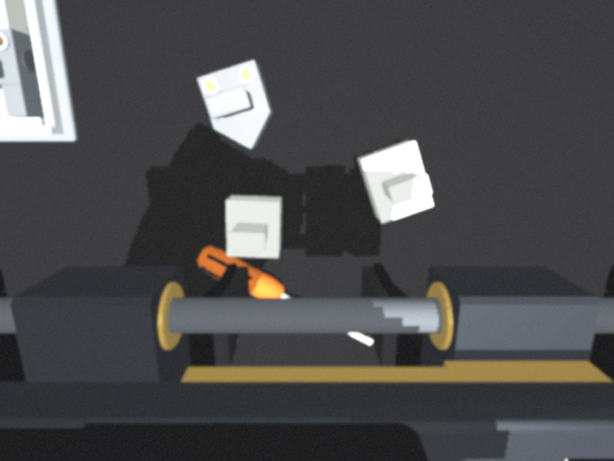

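```bash
python3 -m creep '[[[0,0,0],[0,0,-0.115],0.6],[[0,0,0],[0,0,-0.1155],0.6],[[0,0,0],[0,0,0],0.6],[[0,0,0],[0,0,0],0.6]]'
python3 - <<'E'
from h import *
go(.4685,-.3433,.035,19.6)
E
```

```text
time: 18.95
eef_pos: [0.4373, -0.2754, 0.1413]
orientation: [-0.0, 0.986, 0.169, -0.0]
force: [0.4, 0.3, -0.5]
width: 0.0523
grip_force: 0.0
t 18.95 eef [ 0.4373 -0.2754  0.1413] head 19.4 tilt 0.01 rz share -0.0021 rows 0.0 shift share [0.066 0.744 1.062] w 0.0523 gf 0.0 J7 -0.71
```

```bash
python3 -m creep '[[[0.033,0.372,0],[0,0,0],0.6],[[0.033,0.372,0],[0,0,-0.002],0.6],[[0,0,0.4],[0,0,0],0.6],[[0,0,0.4],[0,0,0],0.6],[[0,0,0.26],[0,0,0],0.6],[[0,0,0],[0,0,0],0.6],[[0,0,0],[0,0,0],0.6]]'
python3 -m creep '[[[0,0,0],[0,0,0],0.1],[[0,0,0],[0,0,0],0.1],[[0,0,0],[0,0,0],0.1],[[0,0,0],[0,0,0],0.1],[[0,0,0],[0,0,0],0.1]]' 30
python3 - <<'E'
from h import *
go(.4685,-.3433,.035,19.6)
E
```

```text
time: 19.82
eef_pos: [0.4687, -0.3443, 0.0364]
orientation: [0.0, 0.985, 0.171, 0.0]
force: [0.7, -0.1, 0.5]
width: 0.0521
grip_force: 0.0
time: 20.45
eef_pos: [0.4682, -0.3441, 0.0356]
orientation: [0.0, 0.985, 0.171, 0.0]
force: [1.0, -0.0, 1.4]
width: 0.0235
grip_force: 30.0
t 20.45 eef [ 0.4682 -0.3441  0.0356] head 19.7 tilt 0.02 rz share 0.0016 rows 0.0 shift share [ 0.006 -0.006  0.006] w 0.0235 gf 30.0 J7 -0.53
```

```bash
python3 -m creep '[[[0,0,-0.5],[0,0,0],0.1],[[0,0,-0.5],[0,0,0],0.1],[[0,0,0],[0,0,0.1158],0.1],[[0,0,0],[0,0,0.1158],0.1],[[0.27,-0.47,0],[0,0,0],0.1],[[0.27,-0.47,0],[0,0,0],0.1],[[0.27,-0.47,0],[0,0,0],0.1],[[0.27,-0.47,0],[0,0,0],0.1],[[0.27,-0.47,0],[0,0,0],0.1],[[0.27,-0.47,0],[0,0,0],0.1],[[0,0,0],[0,0,0],0.1],[[0,0,0],[0,0,0],0.1]]'
python3 - <<'E'
from h import *
go(.6305,-.0617,.0425,-.2)
im,W=cloud('wrist');e=get_state()['eef_pos']; tops(W,im,e[2]+.01,e[2]+.045,30); tops(W,im,.058,.075,30)
E
```

```text
time: 21.95
eef_pos: [0.6304, -0.0629, 0.1349]
orientation: [0.0, 1.0, -0.001, -0.0]
force: [-0.1, -0.9, -0.8]
width: 0.0241
grip_force: 30.0
t 21.95 eef [ 0.6304 -0.0629  0.1349] head -0.2 tilt 0.07 rz share 0.0005 rows 0.0 shift share [ 0.001 -0.013  0.924] w 0.0241 gf 30.0 J7 -1.46
[201 225 106  23] z 0.1581 tab (array([638.9, -62. ]), array([ 7.2, 46.4]), 0.4) body (array([645.3, -62. ]), array([40.1, 21.7]), 89.9) 2621 [69. 71. 69.]
[226 277   3  22] z 0.177 tab (array([625.4, -50. ]), array([0.6, 8.8]), 86.7) body (array([638.9, -61.9]), array([41.6,  6.7]), 89.8) 911 [92. 96. 99.]
[279 277   3  22] z 0.177 tab (array([625. , -73.7]), array([9.2, 0.6]), 3.3) body (array([638.9, -61.9]), array([41.6,  6.7]), 89.8) 906 [161. 168. 171.]
[500 107  12  24] z 0.0607 tab (array([ 691.9, -249.3]), array([16.8,  8.5]), 3.8) body (array([ 697.1, -256.5]), array([21.4, 40.8]), 65.3) 1069 [ 53. 158.  79.]
[362 160  37  27] z 0.0608 tab (array([ 651. , -159.7]), array([13.9, 26. ]), 21.1) body (array([ 651.1, -159.8]), array([20.5, 40.7]), 20.8) 657 [ 91. 220. 127.]
[456 194  35  24] z 0.0608 tab (array([ 624.7, -236.6]), array([14.3, 26.7]), 15.2) body (array([ 625.1, -236.6]), array([20.7, 41.1]), 16.7) 797 [239. 240. 238.]
[238 283  31  20] z 0.0666 tab (array([548.4, -61.2]), array([25.4, 13.9]), 89.9) body (array([531.4, -60.9]), array([42. , 29.7]), 89.5) 393 [146. 153. 161.]
[440 304  18  14] z 0.0608 tab (array([ 526.9, -232.5]), array([14. , 13.3]), 14.9) body (array([ 532.9, -239.9]), array([26.5, 12.5]), 14.4) 117 [136. 142. 148.]
```

```bash
python3 -m creep '[[[0.001,-0.01,0.3],[0,0,0],0.1],[[0,0,0.3],[0,0,0],0.1],[[0,0,0],[0,0,0],0.1],[[0,0,0.12],[0,0,0],0.1],[[0,0,0.08],[0,0,0],0.1],[[0,0,0],[0,0,0],0.1]]'
python3 -m creep '[[[0,0,0.06],[0,0,0],0.1],[[0,0,0.05],[0,0,0],0.1],[[0,0,0],[0,0,0],0.1]]'
```

```text
time: 22.75
eef_pos: [0.6307, -0.0615, 0.0551]
orientation: [-0.0, 1.0, -0.001, -0.0]
force: [-0.5, -0.1, -1.2]
width: 0.0237
grip_force: 30.0
time: 23.12
eef_pos: [0.6306, -0.0614, 0.0438]
orientation: [0.0, 1.0, -0.001, -0.0]
force: [0.9, -0.0, -0.4]
width: 0.0236
grip_force: 30.0
```

```bash
python3 -m creep '[[[0,0,0.015],[0,0,0],0.1],[[0,0,0],[0,0,0],0.5],[[0,0,0],[0,0,0],0.5],[[0,0,0],[0,0,0],0.5],[[0,0,-0.2],[0,0,0],0.5],[[0,0,-0.4],[0,0,0],0.5],[[0,0,-0.4],[0,0,0],0.6],[[0,0,0],[0,0,-0.095],0.6],[[0,0,0],[0,0,-0.095],0.6],[[0,0,0],[0,0,0],0.6],[[0,0,0],[0,0,0],0.6]]'
python3 - <<'E'
from h import *
go(.524,-.2272,.13,16.1)
im,W=cloud('wrist'); tops(W,im,.058,.075,30);
E
```

```text
time: 24.5
eef_pos: [0.6311, -0.0616, 0.1435]
orientation: [0.0, 0.99, 0.139, 0.0]
force: [-0.6, -0.2, 0.1]
width: 0.0521
grip_force: 0.0
t 24.5 eef [ 0.6311 -0.0616  0.1435] head 16.0 tilt 0.03 rz share -0.0015 rows 0.0 shift share [-1.488  1.294  0.135] w 0.0521 gf 0.0 J7 -1.19
[490 173  22  29] z 0.0607 tab (array([ 694.5, -255.2]), array([14.5, 20.8]), 65.0) body (array([ 697.1, -255.9]), array([20.9, 40.8]), 65.4) 901 [ 70. 201. 104.]
[237 185  35  25] z 0.0668 tab (array([631.4, -60.4]), array([13.9, 25.9]), 0.2) body (array([632.5, -61.6]), array([81.4, 44. ]), 0.6) 3129 [185. 190. 184.]
[360 197  32  18] z 0.0608 tab (array([ 650.9, -159.4]), array([14. , 26.4]), 19.5) body (array([ 651. , -159.6]), array([20.7, 40.8]), 20.8) 610 [ 87. 220. 124.]
[223 232  34  16] z 0.0666 tab (array([592.6, -59.1]), array([11.8, 27.7]), 17.2) body (array([598.8, -60.4]), array([40.4, 68.7]), 89.7) 1509 [228. 230. 228.]
[212 277  32  21] z 0.0667 tab (array([548. , -60.9]), array([25.8, 14.3]), 89.5) body (array([551.9, -61. ]), array([42. , 70.7]), 89.9) 487 [164. 172. 179.]
```

```bash
python3 -m creep '[[[-0.372,0.324,0],[0,0,0],0.6],[[-0.372,0.324,0],[0,0,0],0.6],[[-0.372,0.324,0],[0,0,0],0.6],[[-0.372,0.324,0],[0,0,0],0.6],[[0,0,0],[0,0,0],0.6],[[0,0,0],[0,0,0],0.6],[[0,0,0],[0,0,0],0.6]]'
python3 - <<'E'
from h import *
im,W=cloud('wrist'); tops(W,im,.05,.075,30)
go(.524,-.2272,.033,16.1)
E
```

```text
time: 25.42
eef_pos: [0.5249, -0.2259, 0.1428]
orientation: [-0.0, 0.99, 0.141, 0.0]
force: [0.1, -0.3, -0.8]
width: 0.0522
grip_force: 0.0
[61  0 34 10] z 0.0571 tab (array([625.1, -62.4]), array([ 6.8, 24.4]), 14.7) body (array([610.5, -62.7]), array([55.1, 74.7]), 16.9) 1241 [156. 160. 155.]
[196   0  39  21] z 0.0608 tab (array([ 649.2, -160.3]), array([11.4, 26.1]), 18.5) body (array([ 650.4, -159.6]), array([20.3, 40.1]), 20.6) 799 [ 91. 219. 127.]
[37 38 50 31] z 0.0666 tab (array([588.7, -60.7]), array([27.7, 13.5]), 89.5) body (array([588.5, -60.7]), array([80.4, 43.3]), 1.3) 4670 [228. 230. 228.]
[289  67  36  20] z 0.0609 tab (array([ 624.5, -236.9]), array([13.5, 25.8]), 16.4) body (array([ 624.2, -236.6]), array([19.9, 39.6]), 16.4) 514 [249. 249. 249.]
[392  84  42  20] z 0.0609 tab (array([ 635.7, -317.9]), array([13.7, 26.8]), 14.0) body (array([ 635.6, -317.3]), array([20. , 40.1]), 14.2) 622 [ 71. 221. 221.]
[32 97 47 28] z 0.0665 tab (array([547.5, -61.4]), array([26.7, 13.9]), 89.8) body (array([548. , -61.2]), array([79.7, 43.8]), 0.5) 3361 [138. 145. 152.]
[240 188  32  18] z 0.0608 tab (array([ 524.6, -226.5]), array([13.1, 25.5]), 15.8) body (array([ 521.7, -227.5]), array([55.7, 41.7]), 15.9) 1581 [100. 105. 109.]
[220 279  31  25] z 0.0605 tab (array([ 433.8, -234.1]), array([26. , 14.6]), 89.7) body (array([ 421.7, -229.2]), array([52.1, 57.5]), 68.7) 536 [220. 222. 220.]
t 25.48 eef [ 0.5248 -0.226   0.1427] head 16.3 tilt 0.02 rz share 0.0019 rows 0.0 shift share [-0.011  0.009  1.097] w 0.0522 gf 0.0 J7 -0.89
```

```bash
python3 -m creep '[[[-0.006,0.006,0.4],[0,0,0.002],0.6],[[0,0,0.4],[0,0,0],0.6],[[0,0,0.28],[0,0,0],0.6],[[0,0,0],[0,0,0],0.6],[[0,0,0],[0,0,0],0.6],[[0,0,0],[0,0,0],0.1],[[0,0,0],[0,0,0],0.1],[[0,0,0],[0,0,0],0.1],[[0,0,0],[0,0,0],0.1],[[0,0,0],[0,0,0],0.1]]' 30
python3 -m creep '[[[0,0,-0.5],[0,0,0],0.1],[[0,0,-0.5],[0,0,0],0.1],[[0,0,0],[0,0,0.096],0.1],[[0,0,0],[0,0,0.096],0.1],[[0.05,-0.47,0],[0,0,0],0.1],[[0.05,-0.47,0],[0,0,0],0.1],[[0.05,-0.47,0],[0,0,0],0.1],[[0.05,-0.47,0],[0,0,0],0.1],[[0.05,-0.47,0],[0,0,0],0.1],[[0,0,0],[0,0,0],0.1],[[0,0,0],[0,0,0],0.1],[[0,0,0],[0,0,0],0.1]]'
python3 - <<'E'
from h import *
go(.5495,.0083,.04,-.2)
im,W=cloud('wrist');e=get_state()['eef_pos']; tops(W,im,e[2]+.01,e[2]+.045,30); cradle(W)
E
```

```text
time: 26.72
eef_pos: [0.5238, -0.2281, 0.0351]
orientation: [0.0, 0.99, 0.139, 0.0]
force: [-0.7, 0.9, 3.6]
width: 0.0239
grip_force: 30.0
time: 28.22
eef_pos: [0.5506, 0.0052, 0.1348]
orientation: [0.0, 1.0, -0.005, -0.0]
force: [-0.3, -0.0, -0.3]
width: 0.0235
grip_force: 30.0
t 28.23 eef [0.5506 0.0052 0.1348] head -0.6 tilt 0.03 rz share -0.005 rows 0.0 shift share [-0.011 -0.032  0.948] w 0.0235 gf 30.0 J7 -1.63
[201 225 106  23] z 0.157 tab (array([559.,   6.]), array([46.7,  7.2]), 89.3) body (array([548.1,   6.4]), array([42. , 56.3]), 89.1) 2500 [36. 38. 39.]
[226 277   3  22] z 0.1772 tab (array([545.6,  18.1]), array([0.6, 8.9]), 86.0) body (array([559. ,   6.1]), array([41.4,  7.1]), 89.2) 936 [22. 23. 23.]
[279 277   3  22] z 0.177 tab (array([545.5,  -5.6]), array([9. , 0.5]), 2.5) body (array([559. ,   6.1]), array([41.4,  7.1]), 89.2) 932 [27. 28. 29.]
stop 0.0788 [656.3  78.4] [44.3 43.9] 89.49
  floor y 0.58 [0.0492 0.102 ] 0.0756
  floor y 0.61 [0.0493 0.1019] 0.0756
stop 0.0088 [661.9   8.6] [32.2 44.1] 0.24
  floor y 0.58 [-0.0139  0.0317] 0.0089
  floor y 0.61 [-0.0138  0.0316] 0.0089
stop -0.061 [643.8 -61.2] [44.4 67.4] 89.51
  floor y 0.58 [-0.0734 -0.031 ] -0.0522
  floor y 0.61 [-0.0405 -0.0312] -0.0359
```

```bash
python3 -m creep '[[[-0.008,-0.031,0.3],[0,0,-0.005],0.1],[[0,0,0.3],[0,0,0],0.1],[[0,0,0],[0,0,0],0.1],[[0,0,0.12],[0,0,0],0.1],[[0,0,0.1],[0,0,0],0.1],[[0,0,0],[0,0,0],0.1],[[0,0,0],[0,0,0],0.1]]'
python3 -m creep '[[[0,0,0.06],[0,0,0],0.1],[[0,0,0.05],[0,0,0],0.1],[[0,0,0],[0,0,0],0.1],[[0,0,0],[0,0,0],0.1]]'
python3 - <<'E'
from h import *
go(.5475,.0083,.0411,-.2)
E
```

```text
time: 29.15
eef_pos: [0.5503, 0.0098, 0.0532]
orientation: [-0.0, 1.0, -0.001, 0.0]
force: [0.1, -0.6, 0.2]
width: 0.0233
grip_force: 30.0
time: 29.65
eef_pos: [0.5498, 0.0097, 0.0417]
orientation: [0.0, 1.0, -0.001, -0.0]
force: [0.2, -0.6, -0.9]
width: 0.0237
grip_force: 30.0
t 29.65 eef [0.5498 0.0097 0.0417] head -0.1 tilt 0.03 rz share 0.0014 rows 0.0 shift share [-0.023  0.014  0.006] w 0.0237 gf 30.0 J7 -1.6
```

```bash
python3 -m creep '[[[-0.01,0.01,0],[0,0,0],0.1],[[-0.01,0,0],[0,0,0],0.1],[[-0.008,0,0],[0,0,0],0.1],[[0,0,0],[0,0,0],0.1],[[0,0,0],[0,0,0],0.1]]'
```

```text
time: 30.28
eef_pos: [0.5482, 0.0086, 0.0423]
orientation: [0.0, 1.0, -0.001, 0.001]
force: [5.3, -1.2, -1.8]
width: 0.0234
grip_force: 30.0
```

```bash
python3 -m creep '[[[0.004,0,0.006],[0,0,0],0.1],[[0,0,0],[0,0,0],0.5],[[0,0,0],[0,0,0],0.5],[[0,0,0],[0,0,0],0.5],[[0,0,-0.2],[0,0,0],0.5],[[0,0,-0.4],[0,0,0],0.5],[[0,0,-0.4],[0,0,0],0.6],[[0,0,0],[0,0,-0.1],0.6],[[0,0,0],[0,0,-0.1],0.6],[[0,0,0],[0,0,0],0.6],[[0,0,0],[0,0,0],0.6]]'
python3 - <<'E'
from h import *
im,W=cloud('wrist'); tops(W,im,.058,.075,30); 
go(.6269,.229,.13,17)
E
```

```text
time: 31.65
eef_pos: [0.5474, 0.0088, 0.1411]
orientation: [-0.0, 0.989, 0.147, -0.0]
force: [0.3, 0.1, 0.7]
width: 0.0519
grip_force: 0.0
[ 0  0  8 14] z 0.0604 tab (array([628.5, 216.9]), array([8.8, 5. ]), 12.8) body (array([627.8, 227.7]), array([26.5, 40.6]), 16.9) 1284 [215. 219. 214.]
[357 108  40  28] z 0.0668 tab (array([631.3, -60. ]), array([25.8, 13.6]), 89.7) body (array([632.3, -61.6]), array([81.9, 44.3]), 1.2) 4056 [242. 244. 242.]
[485 126  27  19] z 0.0608 tab (array([ 649.6, -156.2]), array([13.5, 19.8]), 20.1) body (array([ 650.6, -159. ]), array([20.3, 41.5]), 20.6) 725 [ 62. 187.  92.]
[337 162  38  26] z 0.0668 tab (array([588.9, -60.7]), array([26.5, 13.7]), 89.1) body (array([589. , -59.5]), array([80.2, 43. ]), 1.6) 3425 [215. 218. 215.]
[237 185  36  25] z 0.0668 tab (array([548.8,   9.6]), array([26. , 14.2]), 89.4) body (array([546.4,   9.9]), array([55.4, 42.5]), 0.4) 1690 [86. 91. 95.]
[320 210  36  25] z 0.0668 tab (array([547.9, -60.8]), array([26.4, 13.7]), 89.5) body (array([552.8, -60.5]), array([70.8, 43.2]), 1.2) 2041 [ 91.  96. 100.]
t 31.7 eef [0.5474 0.0088 0.141 ] head 17.0 tilt 0.03 rz share -0.0005 rows 0.0 shift share [ 1.404 -1.873  0.11 ] w 0.0523 gf 0.0 J7 -1.34
```

```bash
python3 -m creep '[[[0.351,-0.468,0],[0,0,0],0.6],[[0.351,-0.468,0],[0,0,0],0.6],[[0.351,-0.468,0],[0,0,0],0.6],[[0.351,-0.468,0],[0,0,0],0.6],[[0,0,0],[0,0,0],0.6],[[0,0,0],[0,0,0],0.6],[[0,0,0],[0,0,0],0.6]]'
python3 - <<'E'
from h import *
im,W=cloud('wrist'); tops(W,im,.05,.075,30)
go(.6269,.229,.035,17)
E
```

```text
time: 32.58
eef_pos: [0.6269, 0.2273, 0.1413]
orientation: [0.0, 0.989, 0.147, -0.0]
force: [-0.0, 0.3, 0.2]
width: 0.0521
grip_force: 0.0
[ 4  0 59 89] z 0.0632 tab (array([686.7, 408.4]), array([25.4, 65. ]), 85.0) body (array([690.2, 410.7]), array([25.4, 60.6]), 88.7) 709 [173. 178. 179.]
[385  59  25   8] z 0.0602 tab (array([755.4, 158.7]), array([ 2.4, 18.2]), 30.6) body (array([731.7, 156.8]), array([45.6, 26.2]), 45.0) 194 [172. 173. 164.]
[380  63  28  51] z 0.0692 tab (array([735.3, 156.7]), array([34.9, 18.3]), 21.9) body (array([731.9, 156.7]), array([45.7, 26.5]), 44.0) 200 [59. 59. 59.]
[366  76  11   8] z 0.0556 tab (array([739.1, 170.6]), array([2.6, 5.9]), 81.6) body (array([731.7, 156.7]), array([45.7, 27.4]), 46.8) 181 [203. 204. 193.]
[238 185  32  19] z 0.0608 tab (array([628.1, 228.8]), array([13.3, 25.3]), 17.3) body (array([628. , 228.8]), array([26.1, 39.8]), 17.0) 742 [226. 230. 225.]
[104 216  18   5] z 0.0556 tab (array([573.1, 335.6]), array([10.4,  3.4]), 87.0) body (array([565.8, 329.5]), array([40.2, 36.4]), 71.5) 990 [211. 215. 210.]
t 32.62 eef [0.6269 0.2274 0.1415] head 17.0 tilt 0.03 rz share -0.0004 rows 0.0 shift share [ 0.005 -0.016  1.065] w 0.0523 gf 0.0 J7 -1.66
```

```bash
python3 -m creep '[[[0.01,-0.012,0.4],[0,0,0],0.6],[[0,0,0.4],[0,0,0],0.6],[[0,0,0.26],[0,0,0],0.6],[[0,0,0],[0,0,0],0.6],[[0,0,0],[0,0,0],0.6],[[0,0,0],[0,0,0],0.1],[[0,0,0],[0,0,0],0.1],[[0,0,0],[0,0,0],0.1],[[0,0,0],[0,0,0],0.1],[[0,0,0],[0,0,0],0.1]]' 30
python3 -m creep '[[[0,0,-0.5],[0,0,0],0.1],[[0,0,-0.5],[0,0,0],0.1],[[0,0,0],[0,0,0.1],0.1],[[0,0,0],[0,0,0.1],0.1],[[-0.1,0.55,0],[0,0,0],0.1],[[-0.1,0.55,0],[0,0,0],0.1],[[-0.1,0.55,0],[0,0,0],0.1],[[-0.1,0.55,0],[0,0,0],0.1],[[0,0,0],[0,0,0],0.1],[[0,0,0],[0,0,0],0.1],[[0,0,0],[0,0,0],0.1]]'
python3 - <<'E'
from h import *
go(.5875,.0087,.0415,-.2)
im,W=cloud('wrist');e=get_state()['eef_pos']; tops(W,im,e[2]+.01,e[2]+.045,30)
E
```

```text
time: 33.88
eef_pos: [0.6273, 0.2305, 0.0352]
orientation: [0.0, 0.989, 0.149, -0.0]
force: [-0.5, -0.1, 0.8]
width: 0.0238
grip_force: 30.0
time: 35.25
eef_pos: [0.5872, 0.0123, 0.1351]
orientation: [-0.0, 1.0, 0.0, -0.0]
force: [0.1, 0.4, -0.6]
width: 0.0239
grip_force: 30.0
t 35.25 eef [0.5872 0.0123 0.1351] head 0.1 tilt 0.03 rz share 0.003 rows 0.0 shift share [0.004 0.036 0.936] w 0.0239 gf 30.0 J7 -1.61
[201 224 106  24] z 0.1569 tab (array([595.2,  13.4]), array([46.8,  7.7]), 90.0) body (array([595.6,  13.4]), array([ 9. , 40.1]), 0.2) 1275 [60. 62. 61.]
[226 277   3  22] z 0.1775 tab (array([581.8,  25.1]), array([0.6, 9.5]), 86.2) body (array([595.1,  13.3]), array([41.5,  7.8]), 89.8) 946 [25. 26. 27.]
[279 277   3  22] z 0.1773 tab (array([582.3,   1.4]), array([9.2, 0.6]), 3.4) body (array([595.1,  13.3]), array([41.5,  7.8]), 89.8) 935 [29. 30. 31.]
```

```bash
python3 -m creep '[[[0.008,0.036,0.3],[0,0,0.003],0.1],[[0,0,0.3],[0,0,0],0.1],[[0,0,0],[0,0,0],0.1],[[0,0,0.12],[0,0,0],0.1],[[0,0,0.1],[0,0,0],0.1],[[0,0,0.06],[0,0,0],0.1],[[0,0,0.05],[0,0,0],0.1],[[0,0,0],[0,0,0],0.1],[[0,0,0],[0,0,0],0.1]]'
python3 -m creep '[[[-0.01,0,0],[0,0,0],0.1],[[-0.01,0,0],[0,0,0],0.1],[[-0.008,0,0],[0,0,0],0.1],[[0,0,0],[0,0,0],0.1]]'
```

```text
time: 36.42
eef_pos: [0.588, 0.0069, 0.0425]
orientation: [-0.0, 1.0, -0.003, 0.0]
force: [-0.5, 0.1, -0.2]
width: 0.0236
grip_force: 30.0
time: 36.92
eef_pos: [0.5867, 0.0068, 0.0432]
orientation: [-0.0, 1.0, -0.003, 0.002]
force: [5.6, 0.3, 0.0]
width: 0.0238
grip_force: 30.0
```

```bash
python3 -m creep '[[[0.003,0,0.012],[0,0,0],0.1],[[0,0,0],[0,0,0],0.5],[[0,0,0],[0,0,0],0.5],[[0,0,0],[0,0,0],0.5],[[0,0,-0.2],[0,0,0],0.5],[[0,0,-0.4],[0,0,0],0.5],[[0,0,-0.4],[0,0,0],0.6],[[0,0,0],[0,0,0],0.6],[[0,0,0],[0,0,0],0.6]]'
python3 -m creep '[[[-0.3,0.48,0],[0,0,0],0.6],[[-0.3,0.48,0],[0,0,0],0.6],[[-0.3,0.48,0],[0,0,0],0.6],[[-0.3,0.48,0],[0,0,0],0.6],[[-0.3,0.48,0],[0,0,0],0.6],[[0,0,0],[0,0,0],0.6],[[0,0,0],[0,0,0],0.6],[[0,0,0],[0,0,0],0.6]]'
python3 - <<'E'
from h import *
im,W=cloud('wrist'); tops(W,im,.05,.075,30); save(im,'f.png',1.2)
go(.4333,-.2345,.035,-1)
E
```

```text
time: 38.05
eef_pos: [0.5848, 0.007, 0.1405]
orientation: [-0.0, 1.0, -0.003, -0.0]
force: [-0.9, 0.1, -1.0]
width: 0.052
grip_force: 0.0
time: 39.05
eef_pos: [0.4344, -0.2308, 0.1405]
orientation: [-0.0, 1.0, -0.002, -0.001]
force: [0.3, 1.0, 0.1]
width: 0.0521
grip_force: 0.0
[ 0 34 45 24] z 0.0664 tab (array([547.5, -62.5]), array([24.6, 13.2]), 89.8) body (array([546.5, -61.4]), array([77.2, 44.3]), 0.9) 4296 [194. 201. 205.]
[243 187  33  20] z 0.0608 tab (array([ 434. , -234.1]), array([26.1, 13.8]), 88.3) body (array([ 424.5, -226. ]), array([55.6, 64.2]), 87.6) 1797 [238. 241. 237.]
t 39.1 eef [ 0.4344 -0.2309  0.1406] head -0.2 tilt 0.05 rz share 0.0092 rows 0.1 shift share [-0.009  0.036  1.056] w 0.0518 gf 0.0 J7 -1.14
```

View pics/f.png

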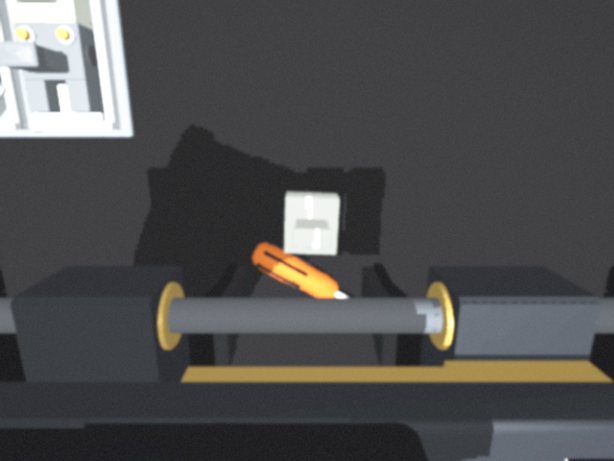

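```bash
python3 -m creep '[[[-0.008,0.036,0.4],[0,0,0.009],0.5],[[0,0,0.4],[0,0,0],0.5],[[0,0,0.25],[0,0,0],0.5],[[0,0,0],[0,0,0],0.5],[[0,0,0],[0,0,0],0.5],[[0,0,0],[0,0,0],0.1],[[0,0,0],[0,0,0],0.1],[[0,0,0],[0,0,0],0.1],[[0,0,0],[0,0,0],0.1],[[0,0,0],[0,0,0],0.1]]' 30
python3 -m creep '[[[0,0,-0.5],[0,0,0],0.1],[[0,0,-0.5],[0,0,0],0.1],[[0.375,-0.485,0],[0,0,-0.0045],0.1],[[0.375,-0.485,0],[0,0,-0.0045],0.1],[[0.375,-0.485,0],[0,0,0],0.1],[[0.375,-0.485,0],[0,0,0],0.1],[[0.375,-0.485,0],[0,0,0],0.1],[[0,0,0],[0,0,0],0.1],[[0,0,0],[0,0,0],0.1],[[0,0,0],[0,0,0],0.1]]'
python3 - <<'E'
from h import *
go(.6223,.0083,.0415,-.2)
im,W=cloud('wrist');e=get_state()['eef_pos']; tops(W,im,e[2]+.01,e[2]+.045,30); cradle(W)
E
```

```text
time: 40.35
eef_pos: [0.4334, -0.2358, 0.0365]
orientation: [-0.0, 1.0, -0.01, 0.0]
force: [-0.6, 0.4, 5.3]
width: 0.0238
grip_force: 30.0
time: 41.6
eef_pos: [0.6224, 0.0031, 0.136]
orientation: [0.0, 1.0, -0.004, -0.0]
force: [0.8, -0.2, -1.1]
width: 0.0239
grip_force: 30.0
t 41.6 eef [0.6224 0.0031 0.136 ] head -0.5 tilt 0.04 rz share -0.003 rows 0.0 shift share [-0.001 -0.052  0.945] w 0.0239 gf 30.0 J7 -1.58
[201 224 106  24] z 0.159 tab (array([630.6,   4.1]), array([46.6,  7.3]), 89.6) body (array([635.5,   4. ]), array([40. , 19.3]), 89.1) 2256 [72. 74. 73.]
[226 277   3  21] z 0.1785 tab (array([618.,  16.]), array([0.5, 9.3]), 86.0) body (array([630.6,   4.1]), array([41.5,  7.2]), 89.7) 928 [48. 50. 52.]
[279 277   3  22] z 0.1784 tab (array([617.3,  -7.7]), array([8.7, 0.5]), 2.6) body (array([630.6,   4.1]), array([41.5,  7.2]), 89.7) 928 [110. 117. 123.]
stop 0.0788 [656.   78.3] [44.1 44.2] 89.68
  floor y 0.58 [0.0494 0.1019] 0.0756
  floor y 0.61 [0.0491 0.1018] 0.0754
stop 0.0088 [661.9   8.5] [32.1 44. ] 0.41
  floor y 0.61 [-0.0143  0.0314] 0.0085
stop -0.061 [644.  -61.2] [68.  43.9] 0.04
  floor y 0.61 [-0.0405 -0.0312] -0.0358
```

```bash
python3 -m creep '[[[-0.004,-0.052,0.3],[0,0,-0.003],0.1],[[0,0,0.3],[0,0,0],0.1],[[0,0,0],[0,0,0],0.1],[[0,0,0.12],[0,0,0],0.1],[[0,0,0.08],[0,0,0],0.1],[[0,0,0],[0,0,0],0.1],[[0,0,0],[0,0,0],0.1]]'
python3 - <<'E'
from h import *
go(.622,.0083,.0425,-.2)
E
```

```text
time: 42.52
eef_pos: [0.6229, 0.01, 0.0565]
orientation: [-0.0, 1.0, -0.001, 0.0]
force: [0.5, -0.2, -1.3]
width: 0.0239
grip_force: 30.0
t 42.52 eef [0.6229 0.01   0.0565] head -0.1 tilt 0.03 rz share 0.0014 rows 0.0 shift share [-0.009  0.017  0.14 ] w 0.0239 gf 30.0 J7 -1.57
```

```bash
python3 -m creep '[[[-0.009,0.014,0],[0,0,0.001],0.1],[[0,0,0.06],[0,0,0],0.1],[[0,0,0.04],[0,0,0],0.1],[[0,0,0.04],[0,0,0],0.1],[[0,0,0],[0,0,0],0.1],[[0,0,0],[0,0,0],0.1]]'
```

```text
time: 43.28
eef_pos: [0.6219, 0.0088, 0.0424]
orientation: [-0.0, 1.0, -0.001, 0.0]
force: [-1.4, 0.2, 5.4]
width: 0.0236
grip_force: 30.0
```

```bash
python3 -m creep '[[[0,0,-0.004],[0,0,0],0.1],[[0,0,0],[0,0,0],0.5],[[0,0,0],[0,0,0],0.5],[[0,0,0],[0,0,0],0.5],[[0,0,-0.2],[0,0,0],0.5],[[0,0,-0.4],[0,0,0],0.5],[[0,0,-0.5],[0,0,0],0.5],[[-0.5,0,-0.2],[0,0,0],0.5],[[-0.5,0.3,-0.2],[0,0,0],0.5],[[0,0,0],[0,0,0],0.5],[[0,0,0],[0,0,0],0.5]]'
python3 - <<'E'
from h import *
im,W=cloud('wrist'); tops(W,im,.06,.078,30); cradle(W); save(im,'end.png',1.5)
go(.55,0,.2,0)
E
```

```text
time: 44.65
eef_pos: [0.5221, -0.0209, 0.1939]
orientation: [-0.0, 1.0, -0.002, 0.001]
force: [0.6, 1.1, 0.5]
width: 0.0438
grip_force: 0.0
[399  25  32  26] z 0.061 tab (array([ 650.8, -159.2]), array([13.5, 26.6]), 20.6) body (array([ 651. , -159.3]), array([20. , 41.2]), 20.5) 531 [ 76. 205. 109.]
[286  53  30  17] z 0.0669 tab (array([631.3, -60.5]), array([25.5, 13.3]), 90.0) body (array([632.1, -61.6]), array([81.5, 43.8]), 1.0) 2955 [247. 249. 247.]
[482  58  30  24] z 0.061 tab (array([ 624.5, -235.9]), array([13.5, 25.6]), 17.0) body (array([ 624.6, -236.1]), array([20.2, 40.8]), 16.6) 573 [231. 234. 230.]
[205  64  30  18] z 0.0669 tab (array([622.3,   9.9]), array([25.5, 13.5]), 88.2) body (array([623.8,   9.2]), array([43.1, 80.5]), 89.3) 2754 [248. 249. 247.]
[285 104  29  16] z 0.0669 tab (array([588.9, -60.8]), array([26. , 13.1]), 89.9) body (array([588.7, -61. ]), array([41.9, 79.7]), 89.7) 2627 [248. 249. 247.]
[209 107  29  15] z 0.0669 tab (array([586.9,   7.9]), array([25.5, 12.3]), 89.9) body (array([586.6,   9.2]), array([80.6, 42.6]), 0.4) 2362 [247. 249. 247.]
[209 149  28  15] z 0.0668 tab (array([548.8,   9.3]), array([25.5, 13.4]), 89.5) body (array([548.4,   9.2]), array([79.3, 42.1]), 0.9) 1610 [69. 72. 75.]
[284 150  28  15] z 0.0668 tab (array([547.8, -60.7]), array([13.7, 25.6]), 0.2) body (array([548.5, -60.8]), array([42. , 77.5]), 89.7) 1852 [73. 77. 80.]
stop 0.0788 [656.2  78.4] [44.3 44.3] 89.59
  floor y 0.58 [0.0495 0.1021] 0.0758
  floor y 0.61 [0.0491 0.1021] 0.0756
stop 0.0088 [644.2   9. ] [43.6 68.1] 89.85
  floor y 0.58 [-0.0212  0.032 ] 0.0054
  floor y 0.61 [-0.0202 -0.0095] -0.0149
stop -0.061 [644.1 -61.1] [43.9 68.1] 89.88
  floor y 0.58 [-0.0837 -0.0319] -0.0578
t 44.7 eef [ 0.5222 -0.0206  0.1932] head -0.1 tilt 0.07 rz share -0.0016 rows 0.0 shift share [ 0.278 -0.206 -0.068] w 0.0432 gf 0.0 J7 -1.59
```

View pics/end.png

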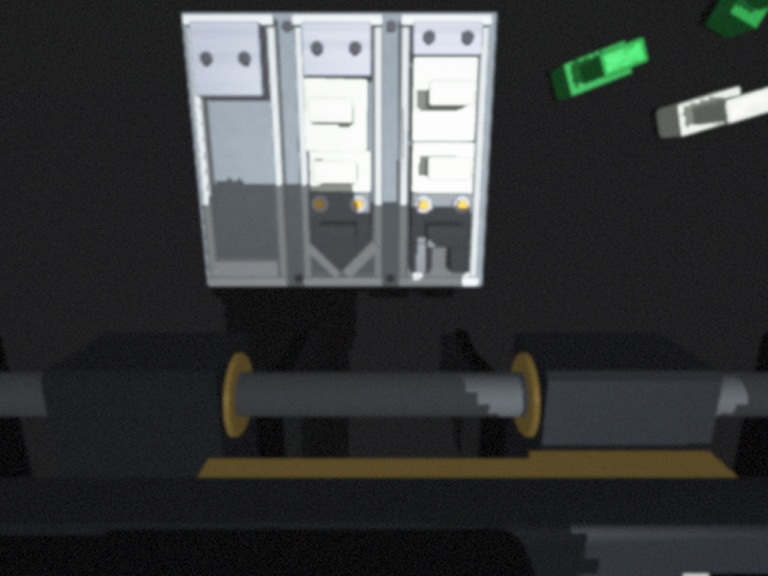

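```bash
python3 -c "
from bench import *
print(finish_job())"
```

```text
the job is handed in; nothing more can be done
None
```

The job is handed in: the slotted cassette is home with packers 32 + 50 and the pointed one with 26 + 44. All sit flat on their bay floors in the last picture. No flat-nosed cassette showed in any view, so its bay is empty, and no verdict came back.

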